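Change over the cells in the cell changer

ROBOT

A 6-joint arm with a two-finger parallel gripper is mounted at the origin on the work surface. World frame = base frame: x ahead of the robot, y to its left, z up, the work surface at z = 0. Lengths are in m, angles in degrees, forces in N, time in s.
With the tool pointing down it reaches from about 0.375 to 0.9 m from the base axis. Payload 3.1 kg.
Tool frame: the origin (TCP) lies at the very end of the fingers, on their centre line; the grasp point (between the pads) lies 19 mm behind it; z points along the fingers, y is the line along which they close (so a half turn about z gives the same grasp; the last joint's range is limited). The gripper opens to 87 mm and grips with 3 to 60 N. Pads are 19 mm wide; open, the fingers measure 117 mm over their backs; the gripper's body (75 mm by 190 mm) begins 51 mm behind the grasp point.
Start: joints at [-75.029, 30.224, 82.088, -0, 67.689, -10.227], TCP at [0.266, -0.565, 0.223] pointing down, gripper open.
Joint ranges: [-176.69, 176.69], [-43.24, 126.21], [12.49, 139.97], [-82, 262], [0, 151.66], [-163.58, 163.58]. Speed limits (degrees/s): [159.86, 159.86, 180, 180, 180, 180].

INTERFACE

Orientations are given as [roll, pitch, yaw] about the fixed x, y, z axes, in that order (R = Rz(yaw) Ry(pitch) Rx(roll)).
In Python, from workcell import ctrl gives the robot as it stands.
- The arm moves only by the shell command python3 inch.py 'ROWS' [FORCE]. ROWS is a JSON list of rows, 1 to 10 of them, each an object with the fields drx, dry, drz (a rotation vector in normalised numbers (1 is 360 degrees)), sx, sy, sz (the shift in shares of the most that a row can go, 1 being 50 mm), aperture (the finger opening in m); a field left out counts as zero (the opening has to be given); each row shifts and turns the commanded pose from where the row before left it, along the tool's axes as they then stand; what a row does not reach is not made up. A row lasts 1/10 s, in which the tool goes at most 0.05 m and 8.59 degrees, less where a joint would pass 70% of its speed; a pose out of reach is approached as far as the arm can. The fingers move at their own pace and stop on an object; FORCE is the grip in N (left out, the last holds). Time passes only in rows, so rows that do not move let the fingers close. It prints the time, the measured TCP pose, the force, the opening and the grip force at its end. Input that does not fit is refused with a message, and nothing moves.
- ctrl.get_obs(): the state, without advancing time (a new reading comes with each control period).
- ctrl.snapshot(name): name is "scene" or "side" or "wrist"; returns a dict with "img" (420x560x3 uint8, red, green, blue), "fov_y" (degrees; the focal length in pixels is half the picture's height over the tangent of half this angle, whatever the lens; pixels are square), "cx", "cy" (the principal point, pixels), "rvec" (rotation vector, rad) and "tvec" (3), from world to camera coordinates, as OpenCV has them. Camera axes: x right, y down, z forward; pixel columns grow to the right and rows downward; lengths in m; the calibration is good to about 2 mm. The wrist camera is an equidistant fisheye: a pixel r from the principal point sees the ray r / f radians off the axis. A picture is of the moment at which its call begins. There is no depth.
- ctrl.job_done(): hands the job in; it is judged then, once.
The state is a dict: "t": time; "qpos": joint angles; "dq": joint speeds; "joint_efforts": joint torques, N m; "eef_pos": TCP position; "ee_rot": TCP orientation; "ft_force": force on the tool from outside, world axes, zero at the start; "ft_torque": the same for the moment, N m; "finger_gap": finger opening in m; "finger_force": force on a finger pad.
Only numpy, scipy, OpenCV 4.12 (cv2) and the standard library are available. Lean on these libraries where they do the work, as an engineer would, in place of code of your own. Each camera call takes 0.05 s, during which the arm holds its last target. There are 200 camera calls.

TASK

Change over the cells in the three-station cell changer: first pull its keeper slide open to the stop, take out every glass cell and lay it flat in the grey tray, and set every jacketed cell from the rubber mat into a station of its own, both stubs right down in their slots. With all of them in, push the keeper fully home; leave everything else on the table as it stands.

Things in the scene. Friction and masses are not known exactly. Their poses are not given: they have to be found in the camera images.
- changer: Fixed. Base plate 170 x 250 x 12 mm (x, y, z), two upright end plates at x = +-46 to +-54 mm, 74 mm high over the table; each has 3 slots open at the top, 12.5 mm wide, mouths flared to 24 mm, bottoms 50 mm over the table, at y = -70, 0, 70 mm: 3 stations. Seated cells lie along its x with up to 4 mm end play. Origin: centre of underside, on the table; y points to the keeper grip.
- keeper (a joint): Keeper slide: two dark steel strips outside the end plates, joined by a crossbar at the +y end. Slides along the changer's y: 0 = home (tongues 3 mm above seated stubs close the slots), 0.032 m = open, at its stop (pulled to +y, mouths clear). 2.5 N friction, stays where left. A stub not down in its slot blocks it.
- keeper_grip (a point): Middle of the top of the keeper's grip: a black upright block 44 (changer x) by 16 (changer y) by 44 mm tall on the keeper's crossbar, top 88 mm above the table, crossbar top 44 mm; it moves with the keeper. Axes as the changer's.
- tray: Open grey plastic tray, fixed, 220 (x) x 175 (y) x 26 mm high, walls and floor 5 mm thick; origin at the centre of the underside, on the table. Three cells fit in it side by side, lying along its y.
- seat1 (a point): Station 1 of the changer (y = -70 mm): where the middle of a seated cell is, half way between its two slots, 55 mm above the table. Axes as the changer's.
- seat2 (a point): Station 2 of the changer (y = 0 mm): where the middle of a seated cell is, half way between its two slots, 55 mm above the table. Axes as the changer's.
- seat3 (a point): Station 3 of the changer (y = 70 mm): where the middle of a seated cell is, half way between its two slots, 55 mm above the table. Axes as the changer's.
- glass1: Glass cell, at the start in the changer; clear glass tube 30 mm thick, 60 mm long, white core, 0.24 kg. Square 40 x 40 x 12 mm caps at its ends (84 mm over both), beyond each a round stub 10 mm thick, 22 mm long; 128 mm overall. Origin at its middle, x along the stubs, both ends alike; lying flat its axis is 20 mm up. None if absent.
- glass2: Glass cell, at the start in the changer; clear glass tube 30 mm thick, 60 mm long, white core, 0.24 kg. Square 40 x 40 x 12 mm caps at its ends (84 mm over both), beyond each a round stub 10 mm thick, 22 mm long; 128 mm overall. Origin at its middle, x along the stubs, both ends alike; lying flat its axis is 20 mm up. None if absent.
- glass3: Glass cell, at the start in the changer; clear glass tube 30 mm thick, 60 mm long, white core, 0.24 kg. Square 40 x 40 x 12 mm caps at its ends (84 mm over both), beyond each a round stub 10 mm thick, 22 mm long; 128 mm overall. Origin at its middle, x along the stubs, both ends alike; lying flat its axis is 20 mm up. None if absent.
- jacket1: Jacketed cell, at the start lying on a black rubber mat 4 mm thick; aluminium jacket 36 mm thick, 60 mm long, two dark bands, 0.34 kg. Square 40 x 40 x 12 mm caps at its ends (84 mm over both), beyond each a round stub 10 mm thick, 22 mm long; 128 mm overall. Origin at its middle, x along the stubs, both ends alike; lying flat its axis is 20 mm up. None if absent.
- jacket2: Jacketed cell, at the start lying on a black rubber mat 4 mm thick; aluminium jacket 36 mm thick, 60 mm long, two dark bands, 0.34 kg. Square 40 x 40 x 12 mm caps at its ends (84 mm over both), beyond each a round stub 10 mm thick, 22 mm long; 128 mm overall. Origin at its middle, x along the stubs, both ends alike; lying flat its axis is 20 mm up. None if absent.
- jacket3: Jacketed cell, at the start lying on a black rubber mat 4 mm thick; aluminium jacket 36 mm thick, 60 mm long, two dark bands, 0.34 kg. Square 40 x 40 x 12 mm caps at its ends (84 mm over both), beyond each a round stub 10 mm thick, 22 mm long; 128 mm overall. Origin at its middle, x along the stubs, both ends alike; lying flat its axis is 20 mm up. None if absent.
- lens_tube: Bystander: black lens tube, 36 mm in diameter, 55 mm tall, standing; origin under its centre.
- driver: Bystander: screwdriver 170 mm long, lying.
- mirror_mount: Bystander: mirror mount on a steel pedestal, 108 mm tall; origin under its centre.
- post: Bystander: post in a post holder on a 50 x 75 mm foot, 105 mm tall; origin under its centre.
- meter: Bystander: grey handheld meter 70 x 140 x 30 mm, lying.
- jar: Bystander: white plastic jar 60 mm in diameter, 60 mm tall.
- tissue_box: Bystander: cardboard box 90 x 110 x 60 mm.

How it is judged:
By the outcome, as a careful person would: the job done as asked, in the order asked, and still so for the second after the job is handed in, with the robot touching nothing.
Of glass1, glass2, glass3 only 2 to 3 are there at a start; the rules pass over those that are not, and their reading is None.
Of jacket1, jacket2, jacket3 only 2 to 3 are there at a start; the rules pass over those that are not, and their reading is None.
At some moment in a run one of jacket1, jacket2, jacket3 may be knocked a few centimetres aside while the robot is not near it.
Once in a run the grip may slacken for a moment while it holds something.
It also fails if it takes over 210 s, if anything falls off the work surface, if the arm or the gripper's body presses on something with over 40 N, if the wrist force passes 120 N, or if a joint passes its speed limit or range.

## Working session

There is one attempt and no reset: what is moved stays moved. The work goes in short steps, Python scripts to look and compute and a shell command to move; the robot and the scene stay as the last step left them, time stands still between calls to the robot, and variables do not carry over. Pictures are saved under pics/ and viewed, at most 14 in all, crops included, and the job is handed in when it is done.

```bash
ls; mkdir -p pics; cat > h.py <<'E'
import numpy as np, cv2
from workcell import ctrl
def snap(n,fn=None):
    s=ctrl.snapshot(n)
    if fn: cv2.imwrite('pics/'+fn+'.png',s['img'][:,:,::-1])
    return s
def par(s):
    R=cv2.Rodrigues(np.array(s['rvec'],float))[0]; t=np.array(s['tvec'],float).ravel()
    f=s['img'].shape[0]/2/np.tan(np.radians(s['fov_y'])/2)
    return R,t,f
def ray(s,u,v,fish=False):
    R,t,f=par(s); x,y=u-s['cx'],v-s['cy']
    if fish:
        r=np.hypot(x,y)+1e-9; a=r/f; d=np.array([x/r*np.sin(a),y/r*np.sin(a),np.cos(a)])
    else: d=np.array([x/f,y/f,1.])
    return -R.T@t, R.T@(d/np.linalg.norm(d))
def onz(s,u,v,z,fish=False):
    c,d=ray(s,u,v,fish); return c+d*(z-c[2])/d[2]
def tri(rs):
    A=np.zeros((3,3));b=np.zeros(3)
    for c,d in rs:
        P=np.eye(3)-np.outer(d,d);A+=P;b+=P@c
    p=np.linalg.solve(A,b)
    return p,[np.linalg.norm((np.eye(3)-np.outer(d,d))@(p-c)) for c,d in rs]
def proj(s,p,fish=False):
    R,t,f=par(s); q=R@np.array(p,float)+t
    if fish:
        r=np.hypot(q[0],q[1])+1e-12; a=np.arctan2(r,q[2]); return np.array([s['cx']+f*a*q[0]/r,s['cy']+f*a*q[1]/r])
    return np.array([s['cx']+f*q[0]/q[2],s['cy']+f*q[1]/q[2]])
def load(n):
    return np.load('pics/'+n+'.npy',allow_pickle=True).item()
E
python3 - <<'E'
from h import *
for n in ['scene','side','wrist']:
    s=snap(n,n+'0'); np.save('pics/'+n+'0.npy',s); R,t,f=par(s); print(n,-R.T@t,R[2],f,s['cx'],s['cy'])
a=np.hstack([cv2.imread('pics/scene0.png'),cv2.imread('pics/side0.png')]);print(a.shape)
o=ctrl.get_obs();print(o)
E
```

```text
inch.py
pics
workcell.py
scene [1.11059589 0.53651244 0.87416396] [-0.48045767 -0.49814525 -0.72181143] 485.2119969712624 278.4744017230229 205.79413311710093
side [0.11685302 0.72591338 1.02573146] [ 0.36093599 -0.57927986 -0.73086254] 473.85582728761193 281.30551722419716 209.17206730641863
wrist [ 0.33601282 -0.53260268  0.38291297] [-0.25443376 -0.11776177 -0.95989355] 325.19226210127806 276.59490625493703 209.42217866719713
(420, 1120, 3)
{'t': 0.15, 'qpos': array([-7.50290654e+01,  3.02681187e+01,  8.21402020e+01,  1.20039368e-05,
        6.76906285e+01, -1.02256558e+01]), 'dq': array([-0.04012757, -0.12555754, -0.23066088, -0.05224269, -0.0108396 ,
       -0.03890604]), 'joint_efforts': array([ 1.00819452e-03, -4.40430307e+01, -1.76842564e+01,  6.33016066e-02,
        5.52115892e-02, -9.05497996e-05]), 'eef_pos': array([ 0.26597032, -0.56494791,  0.22177779]), 'ee_rot': array([-1.79902624e+02, -1.75769036e-02,  2.51965709e+01]), 'ft_force': array([ 0.19778179,  0.88043932, -0.56154478]), 'ft_torque': array([-0.04819862,  0.06114636,  0.04524627]), 'finger_force': 0.0, 'finger_gap': 0.08755118096214073}
```

View pics/scene0.png

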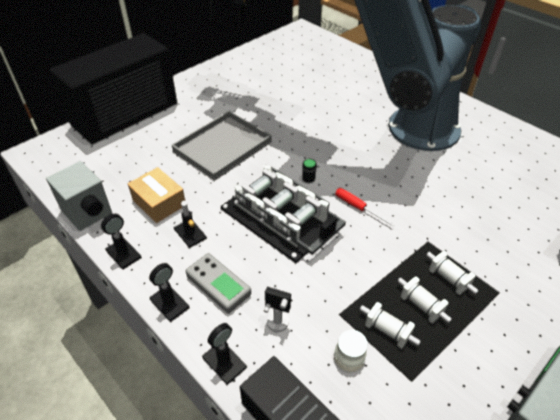

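View pics/side0.png

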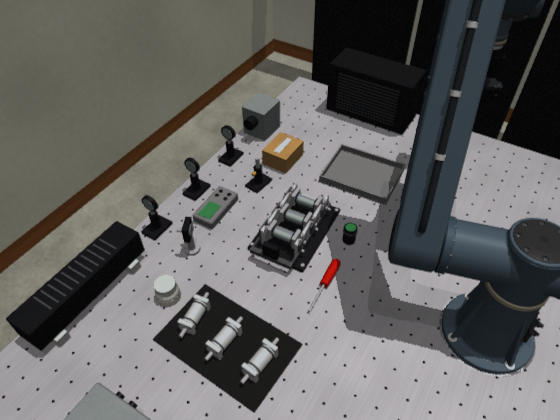

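The scene view shows the tray around (222,145), the changer around (285,212) holding three glass cells, and the mat with three jacketed cells at (390,325), (424,300) and (453,271). The side view shows the changer at (295,230), the tray at (362,173) and jackets at (194,314), (224,338) and (260,360).

```bash
python3 - <<'E'
from h import *
a=load('scene0');b=load('side0')
A=cv2.resize(a['img'][150:265,205:360,::-1],None,fx=2.58,fy=2.58,interpolation=2)
B=cv2.resize(b['img'][175:290,230:385,::-1],None,fx=2.58,fy=2.58,interpolation=2)
cv2.imwrite('pics/c1.png',np.hstack([A,B]))
print(A.shape)
for n,p,q in [('j',(390,325),(194,314)),('j',(424,300),(224,338)),('j',(453,271),(260,360)),('tray',(222,145),(362,173)),('ch',(285,208),(297,222))]:
    print(n,*tri([ray(a,*p),ray(b,*q)]))
# mat
for s,n in((a,'scene'),(b,'side')):
    for p in ([(173,148),(226,113),(271,138),(217,176)] if n=='scene' else [(319,179),(350,147),(406,160),(390,199)]): print(n,onz(s,*p,.026))
E
```

```text
(297, 400, 3)
j [0.61050231 0.33501085 0.02493593] [np.float64(0.0006960387507996281), np.float64(0.0006960387507996033)]
j [0.51246712 0.34760409 0.02305831] [np.float64(0.0005784655510140563), np.float64(0.0005784655510139371)]
j [0.41034199 0.35041754 0.02843458] [np.float64(0.00017720608339177966), np.float64(0.00017720608339182186)]
tray [ 0.4833215  -0.34558508  0.00610636] [np.float64(0.001577005722191537), np.float64(0.0015770057221914837)]
ch [ 0.54249064 -0.0339757   0.03402465] [np.float64(0.005574165217331986), np.float64(0.005574165217332092)]
scene [ 0.60374633 -0.40509928  0.026     ]
scene [ 0.39544668 -0.43118602  0.026     ]
scene [ 0.3796509  -0.25298162  0.026     ]
scene [ 0.58729301 -0.23437284  0.026     ]
side [ 0.57780239 -0.23420469  0.026     ]
side [ 0.56349139 -0.42140778  0.026     ]
side [ 0.38245692 -0.45494397  0.026     ]
side [ 0.35850923 -0.26662003  0.026     ]
```

View pics/c1.png

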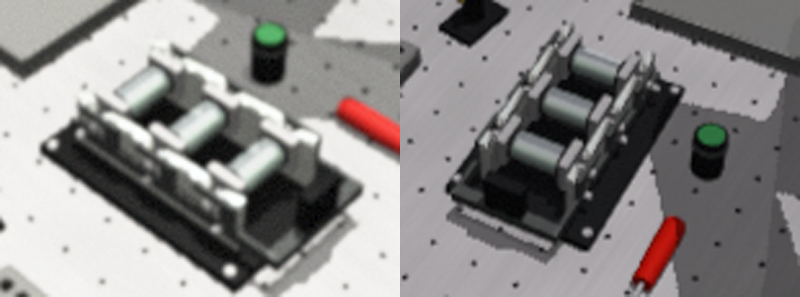

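View pics/wrist0.png

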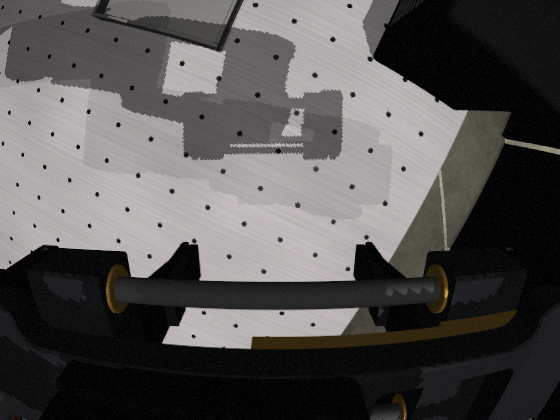

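The crops show the keeper grip, a black block, at the near end (+y world) of the changer, at scene (328,223) and side (426−…). All three glass cells are seated. The wrist view shows only the tray edge at the top, with the fingers at the bottom. Next I'll move over the tray and changer for wrist views.

Careful with the scale: shifts go in shares of 50 mm and turns go in shares of 360 degrees. That gives: -0.04 m is -0.8, 0.025 m is 0.5, 8.4 degrees / 360 = 0.0233.

```bash
python3 inch.py '[{"drz":0.0233,"sz":-0.4,"aperture":0.087},{"drz":0.0233,"sz":-0.4,"aperture":0.087},{"drz":0.0233,"sz":-0.4,"aperture":0.087},{"sx":0.5,"sy":-0.8,"sz":-0.2,"aperture":0.087},{"sx":0.5,"sy":-0.8,"sz":-0.2,"aperture":0.087},{"sx":0.5,"sy":-0.8,"sz":-0.2,"aperture":0.087},{"sx":0.5,"sy":-0.8,"sz":-0.2,"aperture":0.087},{"sx":0.5,"sy":-0.8,"sz":-0.2,"aperture":0.087},{"sx":0.5,"sy":-0.8,"aperture":0.087},{"sy":-0.8,"aperture":0.087}]'
python3 -c "
from h import *
np.save('pics/w1.npy',snap('wrist','w1'))"
python3 inch.py '[{"sx":0.2,"sy":-0.8,"aperture":0.087},{"sx":0.2,"sy":-0.8,"aperture":0.087},{"sx":0.2,"sy":-0.8,"aperture":0.087},{"sx":0.2,"sy":-0.8,"aperture":0.087},{"sx":0.2,"sy":-0.8,"aperture":0.087},{"sx":0.2,"sy":-0.8,"aperture":0.087},{"sy":-0.4,"aperture":0.087},{"aperture":0.087}]'
python3 -c "
from h import *
np.save('pics/w2.npy',snap('wrist','w2'))"
python3 inch.py '[{"sy":-0.8,"aperture":0.087},{"sy":-0.8,"aperture":0.087},{"sy":-0.8,"aperture":0.087},{"sy":-0.8,"aperture":0.087},{"sy":-0.4,"aperture":0.087},{"aperture":0.087}]'
python3 -c "
from h import *
np.save('pics/w3.npy',snap('wrist','w3'))
a=[cv2.imread(f'pics/w{i}.png') for i in (1,2,3)]
z=np.zeros((300,400,3),'u1')
r=lambda i:cv2.resize(i,(400,300),interpolation=3)
cv2.imwrite('pics/m1.png',np.vstack([np.hstack([r(a[0]),r(a[1])]),np.hstack([r(a[2]),z])]))
"
```

```text
t: 1.15
eef_pos: [0.4185, -0.284, 0.3328]
ee_rot: [179.9, -0.1, 0.1]
ft_force: [-0.2, 0.6, -1.0]
finger_gap: 0.0872
finger_force: 0.0
t: 2.0
eef_pos: [0.4755, -0.0231, 0.3323]
ee_rot: [-179.9, 0.1, 0.2]
ft_force: [-0.5, -0.2, -0.0]
finger_gap: 0.0871
finger_force: 0.0
t: 2.65
eef_pos: [0.4764, 0.1553, 0.3324]
ee_rot: [180.0, 0.0, 0.1]
ft_force: [-0.1, 0.9, 0.2]
finger_gap: 0.0871
finger_force: 0.0
```

View pics/m1.png

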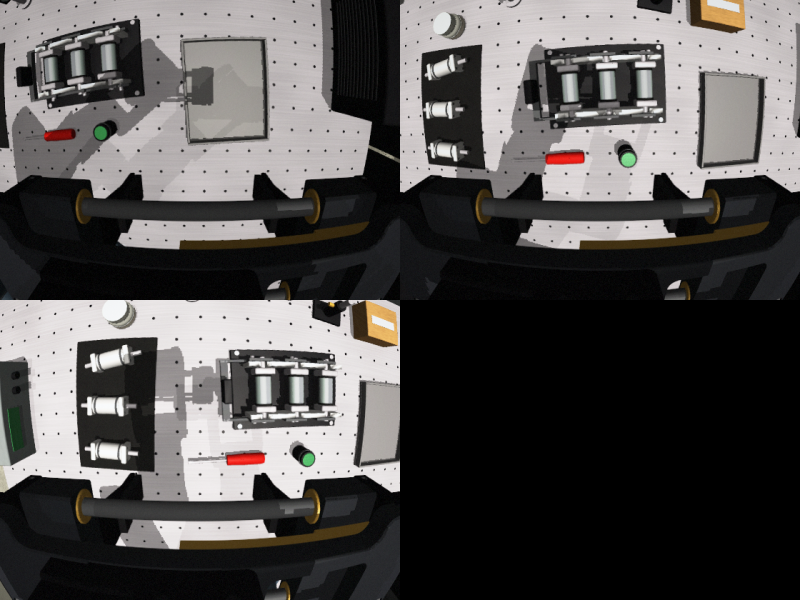

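The montage shows clear views. In w2 the changer is centred at (603,85) with the grip at left (531,90), the tray at (730,120) and the jackets at (445,68), (445,108) and (447,150). In w3 the changer is at (283,388) and the jackets at (114,358), (105,405) and (107,452).

```bash
cat > m.py <<'E'
from h import *
w={i:load(f'w{i}') for i in (1,2,3)}
k=1.4
def cen(s,u,v,r=5,rel=.6):
    g=cv2.cvtColor(s['img'],7).astype(float); u,v=int(u),int(v)
    p=g[v-r:v+r+1,u-r:u+r+1]; m=np.clip(p-(p.min()+rel*(p.max()-p.min())),0,None)
    y,x=np.mgrid[v-r:v+r+1,u-r:u+r+1]; return (m*x).sum()/m.sum(),(m*y).sum()/m.sum(),p.max(),p.min()
S={}
for n,p in {'A':[(2,207,73),(3,330,74)],'B':[(2,363,66),(3,463,75)],'C':[(2,365,165),(3,466,168)],'D':[(2,211,174),(3,333,173)]}.items():
    c=[cen(w[i],u,v) for i,u,v in p]; q,e=tri([ray(w[i],a[0],a[1],True) for (i,_,_),a in zip(p,c)])
    print(n,np.round(c,1).tolist(),q.round(4),np.round(e,4)); S[n]=q
print([np.linalg.norm(S[a]-S[b]).round(4) for a,b in ('AB','BC','CD','DA','AC','BD')])
# jackets
def blobs(s,x0,x1,y0,y1,th=110):
    g=cv2.cvtColor(s['img'],7); m=np.zeros_like(g); m[y0:y1,x0:x1]=(g[y0:y1,x0:x1]>th)*255
    m=cv2.morphologyEx(m,cv2.MORPH_CLOSE,np.ones((5,5),'u1'))
    return sorted([c for c in cv2.findContours(m,0,1)[0] if 250<cv2.contourArea(c)<3000],key=lambda c:cv2.moments(c)['m01']/cv2.moments(c)['m00'])
b2=blobs(w[2],34,118,65,236);b3=blobs(w[3],112,216,58,236)
for b,s in((b2,w[2]),(b3,w[3])): print([(cv2.contourArea(c),np.round(cv2.minAreaRect(c),1) if 0 else cv2.boundingRect(c)) for c in b])
if len(b2)==len(b3):
  for c2,c3 in zip(b2,b3):
    pts=[]
    for c in(c2,c3):
        m=cv2.moments(c); pts.append((m['m10']/m['m00'],m['m01']/m['m00']))
    q,e=tri([ray(w[2],*pts[0],True),ray(w[3],*pts[1],True)])
    print('jacket',q.round(4),np.round(e,4))
    for s,c in((w[2],c2),(w[3],c3)):
        P=np.array([onz(s,*p[0],.024,True)[:2] for p in c]); r=cv2.minAreaRect((P*1000).astype('f4')); print('   ',np.round(r[0],1),np.round(r[1],1),r[2])
E
python3 m.py
```

```text
A [[209.5, 72.3, 186.0, 14.0], [330.8, 73.5, 249.0, 30.0]] [0.6207 0.076  0.013 ] [0.0005 0.0005]
B [[361.8, 65.3, 232.0, 34.0], [463.8, 74.0, 235.0, 22.0]] [ 0.6389 -0.1485  0.0134] [0.0041 0.0041]
C [[364.9, 167.0, 239.0, 41.0], [467.5, 169.1, 247.0, 29.0]] [ 0.4859 -0.1512  0.0369] [0.0021 0.0021]
D [[208.9, 174.5, 135.0, 12.0], [335.5, 176.1, 251.0, 53.0]] [0.4727 0.0722 0.0481] [0.0004 0.0004]
[np.float64(0.2252), np.float64(0.1549), np.float64(0.224), np.float64(0.1522), np.float64(0.2653), np.float64(0.2784)]
[(818.5, (34, 76, 58, 37)), (414.0, (113, 65, 5, 152)), (764.0, (34, 142, 54, 25)), (982.5, (34, 187, 61, 49))]
[(1310.0, (119, 62, 78, 39)), (1255.5, (113, 135, 77, 28)), (1172.5, (118, 200, 75, 30))]
```

```bash
python3 - <<'E'
from h import *
a=load('w2')['img'][50:195,165:385,::-1]; b=load('w3')['img'][55:190,295:515,::-1]
f=lambda i:cv2.resize(i,None,fx=2.1,fy=2.1,interpolation=2)
c=cv2.resize(load('w2')['img'][50:195,165:385,::-1],(800,527),interpolation=2)
cv2.imwrite('pics/c2.png',c)
E
```

```text
(no output)
```

View pics/c2.png

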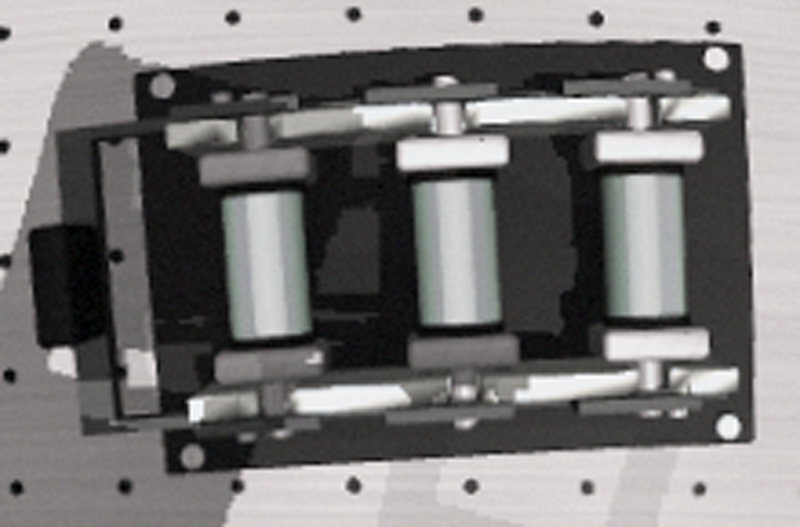

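The crop (scale 3.636) shows four screw heads at (162,86), (716,58), (728,427) and (192,457), and glass tubes centred near (267,263), (457,252) and (645,245). The grip is at (66,285).

```bash
cat > m2.py <<'E'
from m import *
print('-----')
px=[(162,86),(716,58),(728,427),(192,457)]
S=[]
for n,(x,y) in zip('ABCD',px):
    c=cen(w[2],x/3.636+165+.5,y/3.636+50+.5,3,.5); p=onz(w[2],c[0],c[1],.013,True)
    e=proj(w[3],p,True); d=cen(w[3],e[0]+.5,e[1]+.5,4,.5)
    q,r=tri([ray(w[2],*c[:2],True),ray(w[3],*d[:2],True)])
    print(n,np.round(c,1),p.round(4),e.round(1),np.round(d,1),'tri',q.round(4),np.round(r,4)); S.append(p)
S=np.array(S)
print('sides',[np.linalg.norm(S[i]-S[(i+1)%4]).round(4) for i in range(4)],np.linalg.norm(S[0]-S[2]),np.linalg.norm(S[1]-S[3]))
yd=(S[0]-S[1]+S[3]-S[2])[:2]; print('ctr',S.mean(0),'y dir deg',np.degrees(np.arctan2(yd[1],yd[0])), 'x dir',np.degrees(np.arctan2(*(S[0]-S[3]+S[1]-S[2])[1::-1])))
# jackets: mat contents
for s,(x0,x1,y0,y1) in((w[2],(34,112,58,236)),(w[3],(112,216,58,236))):
    g=cv2.cvtColor(s['img'],7)
    print([ (cv2.boundingRect(c)) for c in blobs(s,x0,x1,y0,y1,130)])
E
python3 m2.py | sed -n '/-----/,$p'
python3 - <<'E'
from h import *
c=cv2.resize(load('w3')['img'][50:250,100:320,::-1],None,fx=2.7,fy=2.7,interpolation=2)
cv2.imwrite('pics/c3.png',c)
E
```

```text
-----
A [209.4  73.4 146.   18. ] [0.6196 0.0762 0.013 ] [330.7  73.9] [331.1  73.7 249.   40. ] tri [0.6195 0.0759 0.0143] [0.0002 0.0002]
B [361.5  65.6 232.   47. ] [ 0.6342 -0.148   0.013 ] [463.3  79.1] [463.8  78.9 235.   24. ] tri [ 0.634  -0.1473  0.0156] [0.0002 0.0002]
C [364.9 167.  239.   46. ] [ 0.4801 -0.158   0.013 ] [463.  171.5] [463.2 172.7 240.   36. ] tri [ 0.4793 -0.1576  0.0145] [0.001 0.001]
D [217.5 175.3 142.   14. ] [0.4655 0.0664 0.013 ] [335.  176.4] [335.4 176.4 251.   53. ] tri [0.4658 0.0661 0.0148] [0. 0.]
sides [np.float64(0.2246), np.float64(0.1545), np.float64(0.2249), np.float64(0.1544)] 0.27255222226249953 0.2728777566345743
ctr [ 0.54983266 -0.0408474   0.013     ] y dir deg 93.73350668345829 x dir 3.6602450830818634
[(34, 58, 78, 16), (35, 76, 57, 37), (34, 142, 54, 24), (34, 188, 60, 48)]
[(119, 62, 78, 39), (113, 135, 77, 28), (118, 200, 75, 30)]
```

View pics/c3.png

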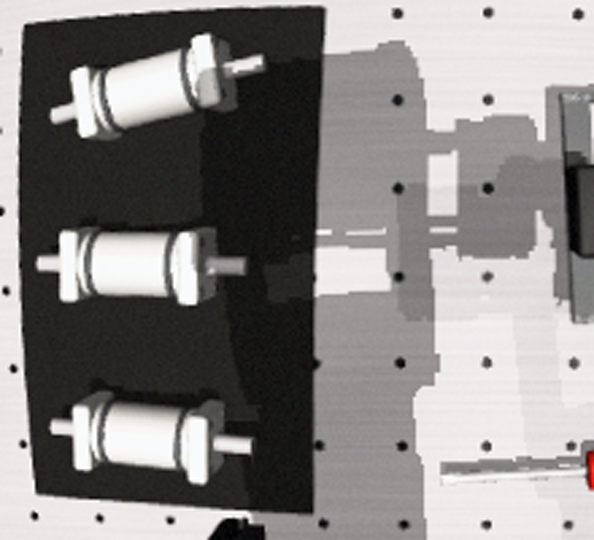

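The crop shows the jackets with stub tips at (52,115)-(265,62), (36,263)-(246,266) and (50,427)-(253,445). The changer is well fixed: centre (0.550,−0.041), yaw 3.7°, screw sides equal and heights about 14 mm.

```bash
cat >> m2.py <<'E'
def dark(s,u,v,R=16,th=26):
    g=cv2.GaussianBlur(cv2.cvtColor(s['img'],7),(3,3),0);x0,y0=u-R,v-R
    m=(g[y0:v+R,x0:u+R]<th).astype('u1'); n,l,st,ce=cv2.connectedComponentsWithStats(m); i=l[R,R]; return st[i]+[x0,y0,0,0,0],ce[i]+[x0,y0]
C=np.array([.5497,-.0408]);a=np.radians(3.7);ux=np.array([np.cos(a),np.sin(a)]);uy=np.array([-np.sin(a),np.cos(a)])
if __name__=='__main__':
    d2=dark(w[2],183,128);d3=dark(w[3],316,128);print('grip',d2,d3)
    for z in(.066,.088):
        for s,d in((w[2],d2),(w[3],d3)):
            p=onz(s,*d[1],z,True)[:2]-C; print(z,p@ux,p@uy)
    print('tri',*tri([ray(w[2],*d2[1],True),ray(w[3],*d3[1],True)]))
    for (p,q) in [((52,115),(265,62)),((36,263),(246,266)),((50,427),(253,445))]:
        P=[onz(w[3],x/2.7+100,y/2.7+50,.024,True)[:2] for x,y in(p,q)]
        d=P[1]-P[0];print('J',(P[0]+P[1])/2,np.linalg.norm(d),np.degrees(np.arctan2(d[1],d[0])))
E
python3 m2.py | sed -n '/^grip/,$p'
```

```text
grip (array([174, 112,  22,  32, 601]), array([184.21464226, 127.6655574 ])) (array([300, 112,  32,  32, 919]), array([315.92274211, 127.68226333]))
0.066 0.0002731227991953245 0.14165826109959098
0.066 -0.00024015702071803564 0.14479363757483932
0.088 0.0004884844344468879 0.135265021321326
0.088 0.0006261111041492932 0.14739621805508266
tri [0.5402471  0.10276646 0.05846713] [np.float64(0.00036893323117469587), np.float64(0.0003689332311743842)]
J [0.61180946 0.33245038] 0.1294679678632412 -81.7404974752932
J [0.51349795 0.34632036] 0.1305694524172052 -93.3421651903064
J [0.41268945 0.34797807] 0.13049365769196966 -94.65299446469898
```

```bash
python3 - <<'E' | tail -12
from m2 import *
g=cv2.cvtColor(w[2]['img'],7);print(g[128,166:200]); 
for u in(173.5,):
    p=onz(w[2],u,128,.088,True)[:2]-C;print('far top',p@uy,p@ux)
p=onz(w[2],194,128,.044,True)[:2]-C;print('near bottom',p@uy)
g=cv2.cvtColor(w[3]['img'],7);print(g[128,300:345])
for u in(310,311,312,313): 
    p=onz(w[3],u,128,.044,True)[:2]-C;q=onz(w[3],u+0,128,.088,True)[:2]-C;print(u,p@uy,q@uy)
E
```

```text
[(119, 62, 78, 39), (113, 135, 77, 28), (118, 200, 75, 30)]
[125 123 124 125 124 124 122 104  22  17  15  20  19  22  23  19  23  13
  16   8   7   2   7   1   7   0   9  11  16  63 105 104 104 104]
far top 0.14968546945440858 0.0016434978493585226
near bottom 0.13378958879715624
[189 122 123 123 123 123 120 126 120  73  19   3   9  12  32  65  76  74
  79  81  77  75  70  65  44  27  56  79  79  76  73  77  77  74  73  73
  76  76  74  73  72  75  71  71  73]
310 0.15041228679085655 0.15481285254894744
311 0.14903014260702996 0.15356597603436403
312 0.14764708708774005 0.15231827737488474
313 0.14626309427424664 0.15106973315229907
```

Scaled: 0.04 m is 0.8, 0.03 m is 0.6, -3.6 degrees / 360 = -0.01.

```bash
cat > d.py <<'E'
import sys,numpy as np
from scipy.spatial.transform import Rotation as R
from workcell import ctrl
# usage: d.py x y z yaw -> rz to turn, then tool dx dy dz
x,y,z,yaw=map(float,sys.argv[1:5]); o=ctrl.get_obs()
T=R.from_euler('xyz',[180,0,yaw],degrees=True)
print('rz',round((o['ee_rot'][2]-yaw+180)%360-180,2),'then d',(T.inv().apply(np.array([x,y,z])-o['eef_pos'])).round(4),'j',o['qpos'].round(0),'t',o['t'])
E
python3 inch.py '[{"drz":-0.01,"sx":0.6,"sy":0.6,"sz":0.6,"aperture":0.05},{"sx":0.6,"sy":0.56,"sz":0.6,"aperture":0.05},{"sz":0.8,"aperture":0.05},{"sz":0.8,"aperture":0.05},{"sz":0.8,"aperture":0.05},{"aperture":0.05}]'
python3 d.py .5405 .1009 .055 3.7
```

```text
t: 3.3
eef_pos: [0.5321, 0.0975, 0.1492]
ee_rot: [-180.0, 0.7, 3.4]
ft_force: [-1.4, 0.7, 0.3]
finger_gap: 0.0519
finger_force: 0.0
rz -0.27 then d [ 0.0086 -0.0029  0.0942] j [-1. 30. 98. -0. 53. 85.] t 3.3
```

```bash
python3 inch.py '[{"aperture":0.05}]' | head -3; python3 d.py .5405 .1009 .055 3.7
```

```text
t: 3.4
eef_pos: [0.5365, 0.0983, 0.1542]
ee_rot: [180.0, 0.1, 3.5]
rz -0.22 then d [ 0.0042 -0.0023  0.0992] j [-1. 29. 97. -0. 53. 85.] t 3.4
```

Scaled: 0.03 m is 0.6, 0.009 m is 0.18.

```bash
python3 inch.py '[{"sx":0.08,"sy":-0.04,"sz":0.6,"aperture":0.05},{"sz":0.6,"aperture":0.05},{"sz":0.6,"aperture":0.05},{"sz":0.18,"aperture":0.05},{"aperture":0.05},{"aperture":0.0},{"aperture":0.0},{"aperture":0.0},{"aperture":0.0}]' 25; python3 d.py .5405 .1009 .055 3.7
```

```text
t: 4.3
eef_pos: [0.5406, 0.1023, 0.0561]
ee_rot: [180.0, -0.1, 3.6]
ft_force: [0.4, 0.7, 0.5]
finger_gap: 0.0254
finger_force: 0.0
rz -0.09 then d [-0.0002  0.0014  0.0011] j [ -1.  39. 100.  -0.  41.  85.] t 4.3
```

Gripping is still closing; I'll wait, then pull +y (tool −y).

Scaled: -0.006 m is -0.12.

```bash
python3 inch.py '[{"aperture":0},{"aperture":0},{"aperture":0}]' | tail -4;  python3 inch.py '[{"sy":-0.12,"aperture":0},{"sy":-0.12,"aperture":0},{"sy":-0.12,"aperture":0},{"sy":-0.12,"aperture":0},{"sy":-0.12,"aperture":0},{"aperture":0}]'
```

```text
ee_rot: [180.0, -0.0, 3.6]
ft_force: [-0.4, 0.0, 4.4]
finger_gap: 0.0159
finger_force: 25.0
t: 5.2
eef_pos: [0.5383, 0.1313, 0.0555]
ee_rot: [179.8, -0.0, 3.7]
ft_force: [-0.5, -6.7, 5.9]
finger_gap: 0.0158
finger_force: 25.0
```

Scaled: -0.002 m is -0.04.

```bash
python3 inch.py '[{"sy":-0.04,"aperture":0},{"aperture":0}]' | sed -n '2p;4p';  python3 inch.py '[{"sy":-0.03,"aperture":0},{"aperture":0}]'| sed -n '2p;4p'
```

```text
eef_pos: [0.5383, 0.1313, 0.0555]
ft_force: [-0.4, -14.0, 5.9]
eef_pos: [0.5383, 0.1314, 0.0555]
ft_force: [-1.1, -18.7, 5.3]
```

Scaled: -0.04 m is -0.8, 0.03 m is 0.6.

```bash
python3 inch.py '[{"sy":0.07,"aperture":0.0},{"aperture":0.045},{"aperture":0.045},{"aperture":0.045},{"aperture":0.045},{"sz":-0.8,"aperture":0.045},{"sy":0.6,"sz":-0.8,"aperture":0.05},{"sy":0.6,"sz":-0.4,"aperture":0.05},{"sy":0.8,"aperture":0.05},{"aperture":0.05}]'
python3 -c "
from h import *
s=snap('wrist','w4');np.save('pics/w4.npy',s)
t=snap('scene','s4');np.save('pics/s4.npy',t)
a=cv2.resize(t['img'][150:265,205:360,::-1],(540,400),interpolation=2)
b=cv2.resize(s['img'][0:230,0:,::-1],(540,222))
cv2.imwrite('pics/c4.png',np.vstack([b,a])[:600])"; python3 d.py .5453 .0290 .15 3.7
```

```text
t: 6.6
eef_pos: [0.546, 0.0287, 0.1563]
ee_rot: [179.9, -0.2, 3.4]
ft_force: [0.0, 0.7, -0.1]
finger_gap: 0.0499
finger_force: 0.0
rz -0.21 then d [0.0009 0.0031 0.0051] j [-8. 29. 97.  0. 53. 78.] t 6.7
```

View pics/c4.png

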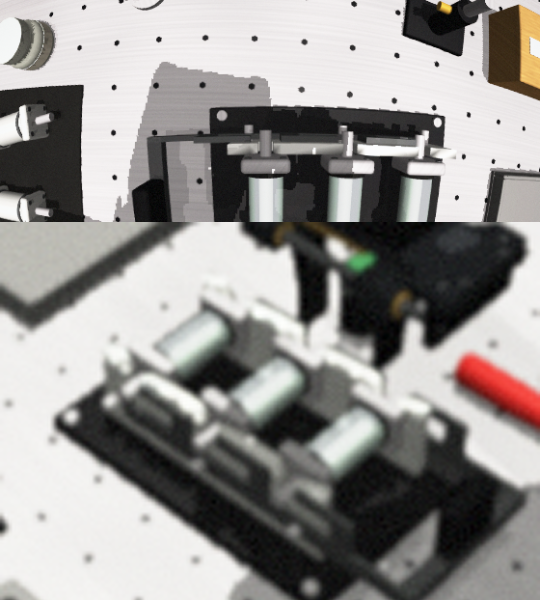

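Keeper is open: its tongues are clear of the slot mouths in the lower crop, and the grip has moved toward the mat. Now checking the heights of the glass tubes and the tray rim.

```bash
python3 - <<'E' | sed -n '/^seat/,$p'
from m2 import *
for i,yy in((1,-.07),(2,0),(3,.07)):
    p=np.r_[C+yy*uy,.055]; rs=[]
    for k in (2,3):
        u=proj(w[k],p,True); x,y=np.round(u).astype(int)
        g=cv2.cvtColor(w[k]['img'],7); m=np.zeros_like(g); m[y-20:y+21,x-16:x+17]=(g[y-20:y+21,x-16:x+17]>100)
        prof=m[y-8:y+9].sum(0); xs=np.nonzero(prof>8)[0]; rs.append(ray(w[k],xs.mean(),y,True)); print(k,xs.min(),xs.max(),x)
    print('seat',i,p,*tri(rs))
# tray: corners of outer rim in w1,w2 from dark rim
print('tray')
for k in (1,2):
    P=[]
    for (x,y) in ([(181,39),(267,38),(269,139),(187,143)] if k==1 else [(699,71),(766,78),(759,160),(696,168)]):
        if k==2:x-=400
        P.append(onz(w[k],x*1.4,y*1.4,.026,True))
    P=np.array(P);print(k,P.round(3).tolist(),P.mean(0))
    d=(P[0]-P[3]+P[1]-P[2]);print('xdir',np.degrees(np.arctan2(d[1],d[0])),[np.linalg.norm(P[i]-P[(i+1)%4]).round(3) for i in range(4)])
pts=[((181,39),(299,71)),((267,38),(366,78)),((187,143),(296,168))]
for a_,b_ in pts: print(*tri([ray(w[1],a_[0]*1.4,a_[1]*1.4,True),ray(w[2],b_[0]*1.4,b_[1]*1.4,True)]))
E
```

```text
seat 1 [ 0.55421726 -0.11065409  0.055     ] [ 0.55483467 -0.10931573  0.0663513 ] [np.float64(0.00037982675777482015), np.float64(0.0003798267577748469)]
2 280 300 290
3 408 424 415
seat 2 [ 0.5497 -0.0408  0.055 ] [ 0.54954283 -0.04046257  0.0599086 ] [np.float64(0.0003524298309084845), np.float64(0.000352429830908807)]
2 228 247 238
3 360 379 369
seat 3 [0.54518274 0.02905409 0.055     ] [0.54480318 0.02901001 0.05917531] [np.float64(6.547679873933213e-05), np.float64(6.547679873917541e-05)]
tray
1 [[0.588, -0.251, 0.026], [0.597, -0.426, 0.026], [0.384, -0.438, 0.026], [0.374, -0.263, 0.026]] [ 0.48549823 -0.34437017  0.026     ]
xdir 3.081939876670946 [np.float64(0.175), np.float64(0.213), np.float64(0.175), np.float64(0.214)]
2 [[0.589, -0.236, 0.026], [0.596, -0.426, 0.026], [0.39, -0.436, 0.026], [0.373, -0.249, 0.026]] [ 0.48705642 -0.33703896  0.026     ]
xdir 3.1151384199357466 [np.float64(0.19), np.float64(0.207), np.float64(0.188), np.float64(0.217)]
[ 0.59231951 -0.24933292 -0.00206243] [np.float64(0.0009517382998776544), np.float64(0.0009517382998774379)]
[ 0.59638218 -0.4254172   0.02708874] [np.float64(9.288464030955187e-05), np.float64(9.288464030964718e-05)]
[ 0.36571247 -0.26109048  0.00213385] [np.float64(0.0020774995917996393), np.float64(0.0020774995917996948)]
```

Scaled: 0.03 m is 0.6, 0.02 m is 0.4.

```bash
python3 inch.py '[{"sx":0.02,"sy":0.06,"sz":0.4,"aperture":0.05},{"sz":0.6,"aperture":0.05},{"sz":0.6,"aperture":0.05},{"sz":0.4,"aperture":0.05},{"sz":0.26,"aperture":0.05},{"aperture":0.05}]' 25; python3 d.py .5453 .0290 .043 3.7
```

```text
t: 7.3
eef_pos: [0.5439, 0.0308, 0.0402]
ee_rot: [-179.9, 0.3, 3.7]
ft_force: [0.0, 0.3, -0.1]
finger_gap: 0.0504
finger_force: 0.0
rz -0.03 then d [ 0.0013  0.0019 -0.0028] j [ -9.  40. 101.   0.  39.  78.] t 7.3
```

```bash
python3 inch.py '[{"aperture":0.02},{"aperture":0.02},{"aperture":0.02},{"aperture":0.02},{"aperture":0.02}]'; python3 d.py .5453 .0290 .043 3.7
```

```text
t: 7.8
eef_pos: [0.5463, 0.0293, 0.0431]
ee_rot: [180.0, -0.1, 3.6]
ft_force: [0.1, 0.4, 3.7]
finger_gap: 0.0292
finger_force: 25.0
rz -0.11 then d [-0.0011  0.0003  0.0001] j [ -9.  40. 101.   0.  39.  78.] t 7.8
```

Scaled: 0.045 m is 0.9, -0.04 m is -0.8.

```bash
python3 inch.py '[{"sz":-0.6,"aperture":0.02},{"sz":-0.8,"aperture":0.02},{"sz":-0.8,"aperture":0.02},{"sx":-0.08,"sy":0.8,"sz":-0.2,"aperture":0.02},{"sx":-0.08,"sy":0.9,"aperture":0.02},{"sx":-0.08,"sy":0.9,"aperture":0.02},{"sx":-0.08,"sy":0.9,"aperture":0.02},{"sx":-0.08,"sy":0.9,"aperture":0.02},{"sx":-0.08,"sy":0.9,"aperture":0.02},{"sy":0.8,"aperture":0.02}]'; python3 inch.py '[{"drz":-0.0228,"sy":0.4,"aperture":0.02},{"drz":-0.0228,"aperture":0.02},{"drz":-0.0228,"aperture":0.02},{"drz":-0.0228,"aperture":0.02},{"drz":-0.0228,"aperture":0.02},{"drz":-0.0228,"aperture":0.02},{"drz":-0.0228,"aperture":0.02},{"drz":-0.0228,"aperture":0.02},{"drz":-0.0228,"aperture":0.02},{"drz":-0.0228,"aperture":0.02}]';python3 d.py .546 -.341 .016 93.1
```

```text
t: 8.8
eef_pos: [0.5394, -0.2783, 0.1615]
ee_rot: [-179.9, 0.1, 3.5]
ft_force: [0.5, -0.1, -3.1]
finger_gap: 0.0293
finger_force: 25.0
t: 9.8
eef_pos: [0.5412, -0.2958, 0.1613]
ee_rot: [-179.9, -0.1, 85.9]
ft_force: [0.6, -0.9, -1.3]
finger_gap: 0.0292
finger_force: 25.0
rz -7.18 then d [-0.0454  0.0023  0.1453] j [-39.  34.  87.   0.  60. -35.] t 9.8
```

Scaled: -0.045 m is -0.9, 0.04 m is 0.8, -7.2 degrees / 360 = -0.02.

```bash
python3 inch.py '[{"drz":-0.02,"aperture":0.02},{"sx":-0.9,"sy":0.04,"aperture":0.02},{"sz":0.8,"aperture":0.02},{"sz":0.8,"aperture":0.02},{"sz":0.8,"aperture":0.02},{"aperture":0.02},{"aperture":0.02}]'; python3 d.py .546 -.341 .0145 93.1
```

```text
t: 10.5
eef_pos: [0.5456, -0.3407, 0.0414]
ee_rot: [-179.9, -0.1, 92.8]
ft_force: [-0.1, 0.2, -1.8]
finger_gap: 0.0291
finger_force: 25.0
rz -0.31 then d [-0.0003  0.0004  0.0269] j [-42.  45.  86.   0.  49. -45.] t 10.5
```

Scaled: 0.012 m is 0.24, 0.01 m is 0.2.

```bash
python3 inch.py '[{"sz":0.24,"aperture":0.02},{"sz":0.2,"aperture":0.02},{"sz":0.06,"aperture":0.02},{"aperture":0.02}]'
```

```text
t: 10.9
eef_pos: [0.5462, -0.3411, 0.0172]
ee_rot: [-180.0, -0.0, 92.8]
ft_force: [0.3, 0.3, -2.6]
finger_gap: 0.0291
finger_force: 25.0
```

Scaled: 0.002 m is 0.04.

```bash
python3 inch.py '[{"sz":0.04,"aperture":0.02},{"aperture":0.02}]'|sed -n '2p;4p'; python3 inch.py '[{"sz":0.04,"aperture":0.02},{"aperture":0.02}]'|sed -n '2p;4p'
```

```text
eef_pos: [0.5464, -0.3414, 0.0154]
ft_force: [-0.1, 0.6, -3.7]
eef_pos: [0.5465, -0.3415, 0.0134]
ft_force: [-0.1, -0.2, -1.9]
```

Scaled: -0.04 m is -0.8, -0.03 m is -0.6.

```bash
python3 inch.py '[{"sz":0.02,"aperture":0.02},{"aperture":0.02},{"aperture":0.036},{"aperture":0.040},{"aperture":0.042},{"sz":-0.6,"aperture":0.042},{"sz":-0.8,"aperture":0.05},{"sz":-0.8,"aperture":0.05},{"sz":-0.8,"aperture":0.05}]';python3 d.py .5543 -.1107 .15 3.7;python3 -c "
from h import *
s=snap('side','s5')
b=snap('wrist','w5')
cv2.imwrite('pics/c5.png',np.hstack([cv2.resize(s['img'][120:270,230:430,::-1],(400,300),interpolation=2),cv2.resize(b['img'][:,:,::-1],(400,300))]))"
```

```text
t: 12.2
eef_pos: [0.5461, -0.3411, 0.1632]
ee_rot: [-180.0, -0.0, 92.8]
ft_force: [0.9, -0.4, -0.0]
finger_gap: 0.0492
finger_force: 0.0
rz 89.09 then d [ 0.0231 -0.2294  0.0132] j [-42.  36.  82.   0.  62. -45.] t 12.2
```

View pics/c5.png

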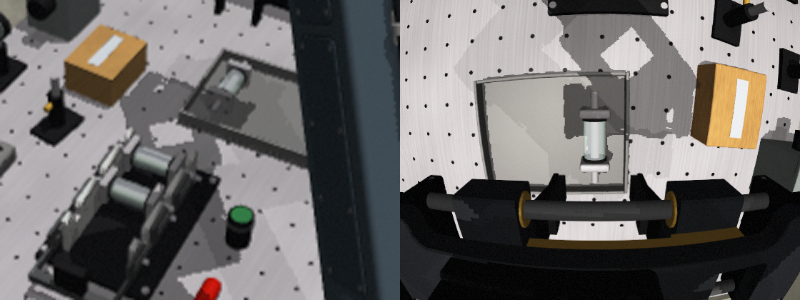

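The first glass cell lies flat in the tray, on the right side of the wrist view at (595,140), clear of the walls. Next, station 1.

Scaled: 8.5 degrees / 360 = 0.0236.

```bash
python3 inch.py '[{"drz":0.0236,"aperture":0.05},{"drz":0.0236,"aperture":0.05},{"drz":0.0236,"aperture":0.05},{"drz":0.0236,"aperture":0.05},{"drz":0.0236,"aperture":0.05},{"drz":0.0236,"aperture":0.05},{"drz":0.0236,"aperture":0.05},{"drz":0.0236,"aperture":0.05},{"drz":0.0236,"aperture":0.05},{"drz":0.0236,"aperture":0.05}]' >/dev/null; python3 inch.py '[{"drz":0.0114,"aperture":0.05},{"sx":0.1,"sy":-0.9,"aperture":0.05},{"sx":0.1,"sy":-0.9,"aperture":0.05},{"sx":0.1,"sy":-0.9,"aperture":0.05},{"sx":0.1,"sy":-0.9,"aperture":0.05},{"sx":0.06,"sy":-0.98,"aperture":0.05},{"aperture":0.05},{"aperture":0.05}]' | sed -n '2,4p';python3 d.py .5543 -.1107 .043 3.7
```

```text
eef_pos: [0.5542, -0.11, 0.1615]
ee_rot: [-180.0, 0.1, 3.9]
ft_force: [0.2, 0.1, -0.2]
rz 0.16 then d [1.000e-04 7.000e-04 1.185e-01] j [-23.  30.  94.  -0.  56.  64.] t 14.1
```

Scaled: 0.03 m is 0.6, 0.02 m is 0.4.

```bash
python3 inch.py '[{"sy":0.02,"sz":0.6,"aperture":0.05},{"sz":0.6,"aperture":0.05},{"sz":0.6,"aperture":0.05},{"sz":0.4,"aperture":0.05},{"sz":0.17,"aperture":0.05},{"aperture":0.05}]' | sed -n '2,4p'; python3 inch.py '[{"aperture":0.02},{"aperture":0.02},{"aperture":0.02},{"aperture":0.02},{"aperture":0.02}]'
```

```text
eef_pos: [0.5539, -0.1134, 0.0423]
ee_rot: [-180.0, 0.1, 3.6]
ft_force: [-0.7, -0.2, 0.4]
t: 15.2
eef_pos: [0.5551, -0.1116, 0.0446]
ee_rot: [-180.0, -0.1, 3.7]
ft_force: [0.7, 3.6, 4.7]
finger_gap: 0.0296
finger_force: 25.0
```

Scaled: 0.047 m is 0.94, -0.045 m is -0.9.

```bash
python3 inch.py '[{"sz":-0.6,"aperture":0.02},{"sz":-0.8,"aperture":0.02},{"sz":-0.9,"aperture":0.02},{"sx":-0.4,"sy":0.9,"aperture":0.02},{"sx":-0.36,"sy":0.9,"aperture":0.02},{"sx":-0.36,"sy":0.9,"aperture":0.02},{"sx":-0.36,"sy":0.9,"aperture":0.02},{"sx":-0.24,"sy":0.94,"aperture":0.02},{"aperture":0.02}]'; python3 inch.py '[{"drz":-0.0236,"aperture":0.02},{"drz":-0.0236,"aperture":0.02},{"drz":-0.0236,"aperture":0.02},{"drz":-0.0236,"aperture":0.02},{"drz":-0.0236,"aperture":0.02},{"drz":-0.0236,"aperture":0.02},{"drz":-0.0236,"aperture":0.02},{"drz":-0.0236,"aperture":0.02},{"drz":-0.0236,"aperture":0.02},{"drz":-0.0236,"aperture":0.02}]';python3 d.py .484 -.344 .0145 93.1
```

```text
t: 16.1
eef_pos: [0.4823, -0.3521, 0.1587]
ee_rot: [179.6, -0.1, 3.4]
ft_force: [0.4, 0.3, -1.0]
finger_gap: 0.0292
finger_force: 25.0
t: 17.1
eef_pos: [0.4828, -0.3436, 0.158]
ee_rot: [-179.9, -0.0, 89.1]
ft_force: [0.1, 0.9, -3.4]
finger_gap: 0.0294
finger_force: 25.0
rz -4.01 then d [-0.0005  0.0012  0.1435] j [-46.  32.  90.  -0.  57. -45.] t 17.1
```

Careful with the scale: shifts go in shares of 50 mm and turns go in shares of 360 degrees. That gives: 0.04 m is 0.8, 0.02 m is 0.4, -4 degrees / 360 = -0.0111.

```bash
python3 inch.py '[{"drz":-0.0111,"sy":0.02,"sz":0.4,"aperture":0.02},{"sz":0.8,"aperture":0.02},{"sz":0.8,"aperture":0.02},{"sz":0.4,"aperture":0.02},{"sz":0.24,"aperture":0.02},{"sz":0.16,"aperture":0.02},{"aperture":0.02},{"aperture":0.02}]'|sed -n '2,6p'
```

```text
eef_pos: [0.485, -0.3449, 0.0196]
ee_rot: [179.9, 0.1, 92.7]
ft_force: [0.4, 0.3, -2.6]
finger_gap: 0.0294
finger_force: 25.0
```

Scaled: 0.003 m is 0.06, 0.002 m is 0.04.

```bash
python3 inch.py '[{"sz":0.06,"aperture":0.02},{"sz":0.04,"aperture":0.02},{"aperture":0.02},{"aperture":0.02}]'|sed -n '2,6p'
```

```text
eef_pos: [0.485, -0.345, 0.0149]
ee_rot: [179.9, 0.1, 92.7]
ft_force: [0.1, 0.4, 4.2]
finger_gap: 0.0293
finger_force: 25.0
```

Contact with the tray floor. Release, lift, and go on to station 2.

Scaled: -0.04 m is -0.8, -0.035 m is -0.7.

```bash
python3 inch.py '[{"aperture":0.036},{"aperture":0.040},{"aperture":0.042},{"sz":-0.6,"aperture":0.042},{"sz":-0.8,"aperture":0.05},{"sz":-0.8,"aperture":0.05},{"sz":-0.7,"aperture":0.05}]'>/dev/null; python3 inch.py '[{"drz":0.0236,"aperture":0.05},{"drz":0.0236,"aperture":0.05},{"drz":0.0236,"aperture":0.05},{"drz":0.0236,"aperture":0.05},{"drz":0.0236,"aperture":0.05},{"drz":0.0236,"aperture":0.05},{"drz":0.0236,"aperture":0.05},{"drz":0.0236,"aperture":0.05},{"drz":0.0236,"aperture":0.05},{"drz":0.0236,"aperture":0.05}]' >/dev/null;python3 d.py .5498 -.0408 .043 3.7
```

```text
rz 3.65 then d [ 0.0851 -0.2984  0.1153] j [-46.  32.  90.  -0.  57.  36.] t 20.0
```

Scaled: -0.045 m is -0.9, -0.028 m is -0.56, 3.6 degrees / 360 = 0.01.

```bash
python3 inch.py '[{"drz":0.01,"aperture":0.05},{"sx":0.28,"sy":-0.9,"aperture":0.05},{"sx":0.28,"sy":-0.9,"aperture":0.05},{"sx":0.28,"sy":-0.9,"aperture":0.05},{"sx":0.28,"sy":-0.9,"aperture":0.05},{"sx":0.28,"sy":-0.9,"aperture":0.05},{"sx":0.3,"sy":-0.9,"aperture":0.05},{"sy":-0.56,"aperture":0.05},{"aperture":0.05},{"aperture":0.05}]' | sed -n '2,4p';python3 d.py .5498 -.0408 .043 3.7
```

```text
eef_pos: [0.5477, -0.0407, 0.1585]
ee_rot: [180.0, 0.0, 4.2]
ft_force: [0.6, 0.0, 0.3]
rz 0.51 then d [0.0021 0.0003 0.1155] j [-16.  29.  97.  -0.  54.  70.] t 21.0
```

Scaled: 0.03 m is 0.6, 0.02 m is 0.4, 0.4 degrees / 360 = 0.0011.

```bash
python3 inch.py '[{"drz":0.0011,"sx":0.04,"sz":0.6,"aperture":0.05},{"sz":0.6,"aperture":0.05},{"sz":0.6,"aperture":0.05},{"sz":0.4,"aperture":0.05},{"sz":0.11,"aperture":0.05},{"aperture":0.05}]' | sed -n '2,4p'; python3 inch.py '[{"aperture":0.02},{"aperture":0.02},{"aperture":0.02},{"aperture":0.02},{"aperture":0.02}]'
python3 d.py .422 -.347 .163 3.7
```

```text
eef_pos: [0.5495, -0.0422, 0.0424]
ee_rot: [-180.0, 0.1, 3.6]
ft_force: [0.9, -0.1, 0.2]
t: 22.1
eef_pos: [0.5504, -0.041, 0.0441]
ee_rot: [180.0, -0.1, 3.7]
ft_force: [-0.8, -0.9, 4.7]
finger_gap: 0.0294
finger_force: 25.0
rz 0.01 then d [-0.1479  0.297  -0.1189] j [-16.  40. 100.  -0.  39.  70.] t 22.1
```

Scaled: -0.045 m is -0.9, -0.04 m is -0.8.

```bash
python3 inch.py '[{"sz":-0.6,"aperture":0.02},{"sz":-0.8,"aperture":0.02},{"sz":-0.9,"aperture":0.02},{"sx":-0.44,"sy":0.88,"aperture":0.02},{"sx":-0.44,"sy":0.88,"aperture":0.02},{"sx":-0.44,"sy":0.88,"aperture":0.02},{"sx":-0.44,"sy":0.88,"aperture":0.02},{"sx":-0.44,"sy":0.88,"aperture":0.02},{"sx":-0.44,"sy":0.88,"aperture":0.02},{"sx":-0.32,"sy":0.66,"aperture":0.02}]'; python3 inch.py '[{"drz":-0.0236,"aperture":0.02},{"drz":-0.0236,"aperture":0.02},{"drz":-0.0236,"aperture":0.02},{"drz":-0.0236,"aperture":0.02},{"drz":-0.0236,"aperture":0.02},{"drz":-0.0236,"aperture":0.02},{"drz":-0.0236,"aperture":0.02},{"drz":-0.0236,"aperture":0.02},{"drz":-0.0236,"aperture":0.02},{"drz":-0.0236,"aperture":0.02}]';python3 d.py .422 -.347 .0145 93.1
```

```text
t: 23.1
eef_pos: [0.4197, -0.3492, 0.1579]
ee_rot: [180.0, 0.0, 3.6]
ft_force: [0.5, 0.4, -2.1]
finger_gap: 0.0295
finger_force: 25.0
t: 24.1
eef_pos: [0.4209, -0.3461, 0.1577]
ee_rot: [-179.9, -0.1, 89.1]
ft_force: [1.0, -0.3, -2.8]
finger_gap: 0.0296
finger_force: 25.0
rz -4.04 then d [-0.0009  0.0011  0.1432] j [-51.  29.  97.   0.  54. -50.] t 24.1
```

Scaled: 0.04 m is 0.8, 0.02 m is 0.4, -4 degrees / 360 = -0.0111.

```bash
python3 inch.py '[{"drz":-0.0111,"sx":-0.02,"sy":0.02,"sz":0.4,"aperture":0.02},{"sz":0.8,"aperture":0.02},{"sz":0.8,"aperture":0.02},{"sz":0.4,"aperture":0.02},{"sz":0.24,"aperture":0.02},{"sz":0.16,"aperture":0.02},{"aperture":0.02},{"aperture":0.02}]'|sed -n '2,6p';python3 inch.py '[{"sz":0.06,"aperture":0.02},{"aperture":0.02},{"aperture":0.02}]'|sed -n '2,6p'
```

```text
eef_pos: [0.4228, -0.3484, 0.019]
ee_rot: [179.9, 0.1, 92.7]
ft_force: [0.6, 0.1, -1.0]
finger_gap: 0.0291
finger_force: 25.0
eef_pos: [0.4224, -0.3481, 0.0157]
ee_rot: [180.0, 0.0, 92.7]
ft_force: [0.2, -0.7, -2.8]
finger_gap: 0.0294
finger_force: 25.0
```

Scaled: -0.05 m is -1, 0.04 m is 0.8.

```bash
python3 inch.py '[{"sz":0.03,"aperture":0.02},{"aperture":0.02},{"aperture":0.036},{"aperture":0.040},{"aperture":0.042},{"sz":-0.6,"aperture":0.042},{"sz":-1,"aperture":0.05},{"sz":-1,"aperture":0.05},{"sz":-1,"aperture":0.05},{"sx":0.8,"sy":0.2,"sz":-0.4,"aperture":0.05}]'>/dev/null
python3 inch.py '[{"sx":0.96,"sy":0.2,"sz":-0.2,"aperture":0.055},{"sx":0.96,"sy":0.2,"sz":-0.2,"aperture":0.055},{"sx":0.96,"sy":0.2,"sz":-0.2,"aperture":0.055},{"sx":0.96,"sy":0.2,"sz":-0.2,"aperture":0.055},{"sx":0.96,"sy":0.2,"sz":-0.2,"aperture":0.055},{"sx":0.96,"sy":0.2,"sz":-0.2,"aperture":0.055},{"sx":0.96,"sy":0.2,"sz":-0.2,"aperture":0.055},{"sx":0.96,"sy":0.2,"sz":-0.2,"aperture":0.055},{"sx":0.96,"sy":0.2,"aperture":0.055},{"sx":0.96,"sy":0.2,"aperture":0.055}]' |head -2
python3 inch.py '[{"sx":0.7,"aperture":0.055},{"sx":0.7,"aperture":0.055},{"aperture":0.055},{"aperture":0.055}]'|sed -n '1,3p'
python3 -c "
from h import *
b=snap('wrist','w6');np.save('pics/w6.npy',b)
s=snap('side');t=snap('scene');np.save('pics/s6.npy',s);np.save('pics/t6.npy',t)
v=np.hstack([cv2.resize(s['img'][120:270,230:430,::-1],(400,300),interpolation=2),cv2.resize(s['img'][270:420,120:320,::-1],(400,300),interpolation=2)])
cv2.imwrite('pics/c6.png',np.vstack([v,np.hstack([cv2.resize(b['img'][:,:,::-1],(400,300),interpolation=3),cv2.resize(t['img'][:,:,::-1],(400,300),interpolation=3)])]))"
```

```text
t: 27.2
eef_pos: [0.5075, 0.1785, 0.294]
t: 27.6
eef_pos: [0.5037, 0.2468, 0.2932]
ee_rot: [-180.0, 0.0, 92.8]
```

View pics/c6.png

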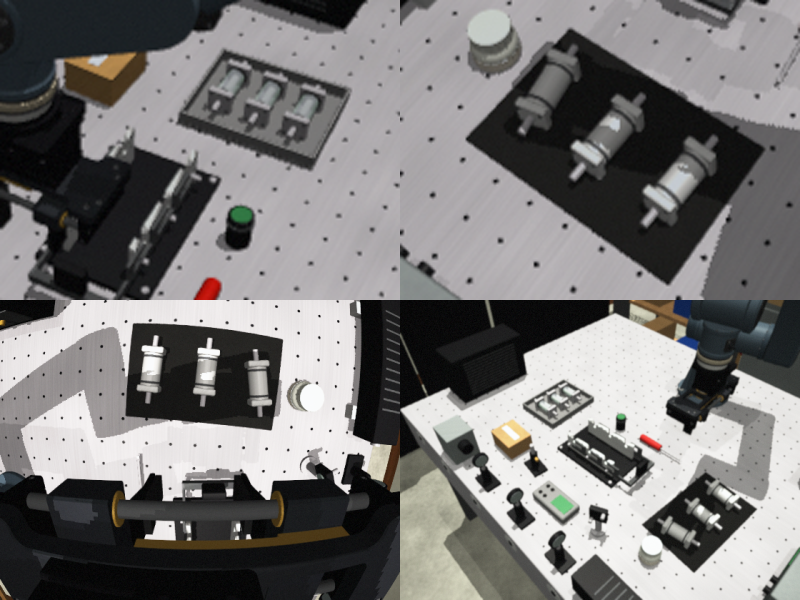

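All three glass cells lie in the tray. The jackets in the wrist quadrant are at (152,368), (206,366) and (258,380), all on the mat. Now measuring them.

```bash
cat > j.py <<'E'
from h import *
def jackets(s,fish,roi,th=75,A=(500,5000),plot=0):
    g=cv2.cvtColor(s['img'],7); x0,x1,y0,y1=roi; m=np.zeros_like(g)
    d=(g[y0:y1,x0:x1]<45).astype('u1')
    n,l,st,_=cv2.connectedComponentsWithStats(cv2.morphologyEx(d,cv2.MORPH_CLOSE,np.ones((3,3),'u1')))
    mat=(l==1+np.argmax(st[1:,4])).astype('u1'); c=max(cv2.findContours(mat,0,1)[0],key=cv2.contourArea)
    H=np.zeros_like(mat); cv2.fillPoly(H,[cv2.convexHull(c)],1); H=cv2.erode(H,np.ones((7,7)))
    m[y0:y1,x0:x1]=((g[y0:y1,x0:x1]>th)&(H>0))*255
    m=cv2.morphologyEx(m,cv2.MORPH_CLOSE,np.ones((5,5),'u1'))
    out=[]
    for c in cv2.findContours(m,0,1)[0]:
        if not A[0]<cv2.contourArea(c)<A[1]: continue
        k=cv2.moments(c); cc=(k['m10']/k['m00'],k['m01']/k['m00'])
        P=np.array([onz(s,*p[0],.024,fish)[:2] for p in c])
        r=cv2.minAreaRect((P*1000).astype('f4'));ang=r[2]+(90 if r[1][1]>r[1][0] else 0)
        ax=np.array([np.cos(np.radians(ang)),np.sin(np.radians(ang))]); 
        # axis by tips: extreme points' centroid near both ends
        t=(P-P.mean(0))@ax; e1=P[t>t.max()-.012].mean(0);e2=P[t<t.min()+.012].mean(0); a2=np.degrees(np.arctan2(*(e1-e2)[::-1]))%180
        mid=P.mean(0)*0+(e1+e2)/2
        out.append((cc,mid,a2,ang%180,np.round(sorted(r[1]),1),ray(s,*cc,fish)))
    return out
if __name__=='__main__':
    w,s,t=load('w6'),load('s6'),load('t6')
    W=jackets(w,True,(165,410,20,190));S=jackets(s,False,(150,310,280,405),A=(200,3000));T=jackets(t,False,(335,505,230,385),A=(200,3000))
    for n,L in(('w',W),('side',S),('scene',T)):
        for o in sorted(L,key=lambda o:o[1][0]): print(n,np.round(o[0],1),o[1].round(4),'ang',round(o[2],1),round(o[3],1),o[4])
    for L in(S,T):
      for a,b in zip(sorted(W,key=lambda o:o[1][0]),sorted(L,key=lambda o:o[1][0])): print(*tri([a[5],b[5]]))
    a=load('scene0');b=load('side0')
    print('mm',tri([ray(a,277,325),ray(b,193,247)]),'jar',tri([ray(a,351,340),ray(b,165,284)]))
E
python3 j.py
```

```text
w [211.4  96. ] [0.4132 0.3483] ang 84.8 84.9 [ 45.1 129.7]
w [288.4  99.6] [0.5139 0.3463] ang 86.5 86.9 [ 41.3 130.2]
w [361.6 116.1] [0.6123 0.333 ] ang 98.6 95.5 [ 46.6 128.1]
side [259.2 359.1] [0.4123 0.3483] ang 84.7 89.9 [ 47.2 128.4]
side [223.  337.2] [0.5131 0.3461] ang 86.6 94.6 [ 50.1 126.9]
side [193.4 313.2] [0.6114 0.334 ] ang 98.3 96.2 [ 41. 127.]
scene [451.6 273.4] [0.4107 0.3478] ang 84.9 84.4 [ 52.3 131.9]
scene [424.7 299.3] [0.5118 0.3463] ang 86.5 85.9 [ 66.4 132.5]
scene [389.6 324.3] [0.61  0.333] ang 98.9 98.3 [ 62.6 131.4]
[0.41335878 0.34886336 0.02645236] [np.float64(0.00027585479051283376), np.float64(0.00027585479051278817)]
[0.51433309 0.34717645 0.02526546] [np.float64(0.00037961796845349113), np.float64(0.0003796179684536003)]
[0.61319115 0.33294904 0.02425784] [np.float64(0.00024982628671312593), np.float64(0.00024982628671306494)]
[0.41175244 0.34947863 0.02060597] [np.float64(0.0005254408480014225), np.float64(0.0005254408480014272)]
[0.51355056 0.34797992 0.02723942] [np.float64(0.0012330492167654458), np.float64(0.0012330492167653788)]
[0.61183436 0.33379481 0.02731222] [np.float64(0.001082263692742831), np.float64(0.0010822636927428323)]
mm (array([ 0.75865557,  0.16509619, -0.00329853]), [np.float64(0.005362106988693896), np.float64(0.005362106988693948)]) jar (array([0.7077008 , 0.31547899, 0.05729303]), [np.float64(0.002692980375490209), np.float64(0.0026929803754901487)])
```

Jackets agree across three views within 2 mm, with measured heights of 21–27 mm against the expected 24 mm. Taking the one at (0.611,0.333), yaw 98.5.

Scaled: -5.6 degrees / 360 = -0.0156.

```bash
python3 inch.py '[{"drz":-0.0156,"aperture":0.055},{"aperture":0.055}]'>/dev/null; python3 d.py .6112 .3333 .013 98.5
```

```text
rz -0.32 then d [0.0715 0.1185 0.2807] j [15. 21. 86. -0. 73.  6.] t 27.95
```

Scaled: 0.045 m is 0.9, 0.04 m is 0.8.

```bash
python3 inch.py '[{"sx":0.5,"sy":0.8,"sz":0.4,"aperture":0.055},{"sx":0.5,"sy":0.8,"sz":0.4,"aperture":0.055},{"sx":0.43,"sy":0.77,"sz":0.4,"aperture":0.055},{"sz":0.9,"aperture":0.055},{"sz":0.9,"aperture":0.055},{"sz":0.9,"aperture":0.055},{"sz":0.8,"aperture":0.055},{"aperture":0.055},{"aperture":0.055}]'|sed -n '2,4p'; python3 d.py .6112 .3333 .013 98.5
```

```text
eef_pos: [0.6098, 0.332, 0.0595]
ee_rot: [-179.9, 0.0, 98.2]
ft_force: [0.3, -0.2, 0.3]
rz -0.33 then d [0.0011 0.0015 0.0465] j [19. 46. 78.  0. 56. 11.] t 28.85
```

Scaled: 0.03 m is 0.6, 0.0165 m is 0.33, -0.3 degrees / 360 = -0.0008.

```bash
python3 inch.py '[{"drz":-0.0008,"sx":0.02,"sy":0.03,"sz":0.6,"aperture":0.055},{"sz":0.33,"aperture":0.055},{"aperture":0.055},{"aperture":0.02},{"aperture":0.02},{"aperture":0.02},{"aperture":0.02},{"aperture":0.02}]' 30; python3 d.py .6112 .3333 .013 98.5
```

```text
t: 29.65
eef_pos: [0.6117, 0.3343, 0.0145]
ee_rot: [179.9, -0.0, 98.6]
ft_force: [-0.7, 0.1, 5.6]
finger_gap: 0.0356
finger_force: 30.0
rz 0.1 then d [-0.0009 -0.0007  0.0015] j [19. 50. 78. -0. 52. 11.] t 29.65
```

Scaled: -0.05 m is -1, -0.04 m is -0.8.

```bash
python3 inch.py '[{"sz":-0.4,"aperture":0.02},{"sz":-0.8,"aperture":0.02},{"sz":-1,"aperture":0.02},{"sz":-1,"aperture":0.02},{"sz":-0.4,"aperture":0.02}]'|sed -n '2,6p'; python3 inch.py '[{"sx":-0.86,"sy":-0.246,"aperture":0.02},{"sx":-0.86,"sy":-0.246,"aperture":0.02},{"sx":-0.86,"sy":-0.246,"aperture":0.02},{"sx":-0.86,"sy":-0.246,"aperture":0.02},{"sx":-0.86,"sy":-0.246,"aperture":0.02},{"sx":-0.86,"sy":-0.246,"aperture":0.02},{"sx":-0.86,"sy":-0.246,"aperture":0.02},{"sx":-0.86,"sy":-0.246,"aperture":0.02},{"sx":-0.86,"sy":-0.246,"aperture":0.02},{"sx":-0.86,"sy":-0.246,"aperture":0.02}]'|sed -n '2,6p';python3 inch.py '[{"drz":0.0236,"aperture":0.02},{"drz":0.0236,"aperture":0.02},{"drz":0.0236,"aperture":0.02},{"drz":0.0236,"aperture":0.02},{"drz":0.0236,"aperture":0.02},{"drz":0.0236,"aperture":0.02},{"drz":0.0236,"aperture":0.02},{"drz":0.0236,"aperture":0.02},{"drz":0.0236,"aperture":0.02},{"drz":0.0236,"aperture":0.02}]'|sed -n '2,6p'; python3 d.py .5552 -.1106 .0455 3.7
```

```text
eef_pos: [0.613, 0.3349, 0.1983]
ee_rot: [179.5, -0.1, 98.6]
ft_force: [0.9, 0.5, -3.8]
finger_gap: 0.0351
finger_force: 30.0
eef_pos: [0.5522, -0.1109, 0.1923]
ee_rot: [-179.9, -0.1, 98.6]
ft_force: [0.3, -0.4, -4.0]
finger_gap: 0.0352
finger_force: 30.0
eef_pos: [0.5525, -0.1091, 0.1921]
ee_rot: [-179.9, 0.1, 13.2]
ft_force: [0.7, -0.9, -3.0]
finger_gap: 0.035
finger_force: 30.0
rz 9.55 then d [0.0026 0.0016 0.1466] j [-23.  28.  93.   0.  60.  54.] t 32.15
```

Scaled: 0.04 m is 0.8, 0.03 m is 0.6, 8.5 degrees / 360 = 0.0236.

```bash
python3 inch.py '[{"drz":0.0236,"sz":0.4,"aperture":0.02},{"drz":0.0031,"sx":0.05,"sy":0.03,"sz":0.8,"aperture":0.02},{"sz":0.6,"aperture":0.02},{"aperture":0.02},{"aperture":0.02},{"aperture":0.02}]'|sed -n '2,6p'; python3 d.py .5552 -.1106 .0455 3.7;python3 -c "
from h import *
b=snap('wrist','w7');np.save('pics/w7.npy',b)
t=snap('scene');np.save('pics/t7.npy',t)
cv2.imwrite('pics/c7.png',np.hstack([cv2.resize(b['img'][60:300,140:440,::-1],(500,400),interpolation=2),cv2.resize(t['img'][140:260,210:300,::-1],(300,400),interpolation=2)]))"
```

```text
eef_pos: [0.5573, -0.1113, 0.1045]
ee_rot: [179.9, -0.1, 4.0]
ft_force: [-0.4, -0.2, -3.7]
finger_gap: 0.0352
finger_force: 30.0
rz 0.3 then d [-0.0021 -0.0008  0.059 ] j [-23.  35.  96.   0.  48.  63.] t 32.75
```

View pics/c7.png

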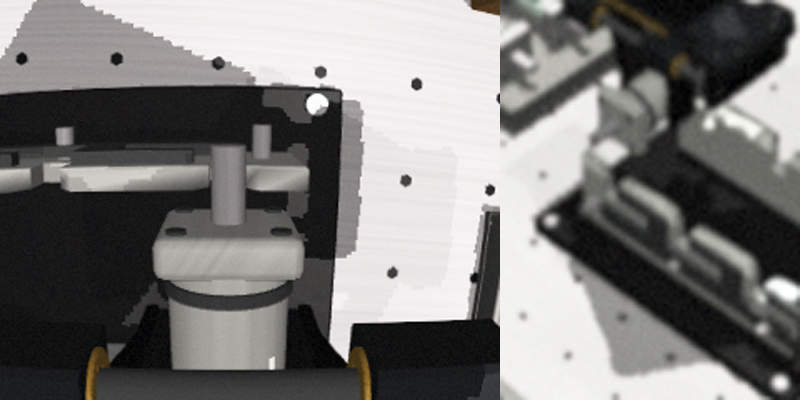

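The cell hangs level with its stub pointing at the slot; the stub tip is at crop (228,145) and the cap's near-side edges at (155..302, 245). I'll check the along-axis offset numerically.

```bash
cat > tip.py <<'E'
from h import *
import sys
# usage tip.py name u v axis_height_above_tcp : stub tip in tool frame, from full-image px
s=load(sys.argv[1]);u,v,h=map(float,sys.argv[2:5]); 
o=ctrl.get_obs(); a=np.radians(o['ee_rot'][2]); X=np.array([np.cos(a),np.sin(a)]);Y=np.array([np.sin(a),-np.cos(a)])
for dz in(0,.005):
    p=onz(s,u,v,o['eef_pos'][2]+h+dz,True)[:2]-o['eef_pos'][:2]; print(dz,'tool x',(p@X).round(4),'y',(p@Y).round(4))
E
python3 tip.py w7 276.8 147 .0095
python3 - <<'E'
from h import *
s=load('w7');g=cv2.cvtColor(s['img'],7);print(g[135:160,277])
E
```

```text
0 tool x 0.0631 y 0.0003
0.005 tool x 0.0636 y 0.0003
[ 20  22  25  27  27  22  22  26  27  25  35  61  87 119 144 142 141 143
 139 144 138 141 141 140 140]
```

Scaled: 0.012 m is 0.24, -0.0008 m is -0.016, 0.3 degrees / 360 = 0.0008.

```bash
python3 inch.py '[{"drz":0.0008,"sx":-0.04,"sy":-0.016,"aperture":0.02},{"sz":0.24,"aperture":0.02},{"sz":0.24,"aperture":0.02},{"sz":0.2,"aperture":0.02},{"aperture":0.02},{"aperture":0.02}]'|sed -n '2,6p'; python3 d.py .5552 -.1106 .0455 3.7
```

```text
eef_pos: [0.5537, -0.1101, 0.0682]
ee_rot: [-180.0, 0.1, 3.7]
ft_force: [0.3, -0.5, -2.9]
finger_gap: 0.0357
finger_force: 30.0
rz -0.01 then d [0.0014 0.0006 0.0227] j [-23.  38.  98.   0.  44.  64.] t 33.45
```

Scaled: 0.008 m is 0.16, 0.006 m is 0.12.

```bash
python3 inch.py '[{"sx":0.024,"sy":0.012,"sz":0.12,"aperture":0.02},{"sz":0.16,"aperture":0.02},{"sz":0.12,"aperture":0.02},{"aperture":0.02},{"aperture":0.02}]'|sed -n '2,6p'; python3 d.py .5552 -.1106 .0455 3.7
```

```text
eef_pos: [0.5551, -0.1106, 0.0488]
ee_rot: [-180.0, 0.0, 3.7]
ft_force: [0.2, -0.2, -3.8]
finger_gap: 0.0352
finger_force: 30.0
rz 0.0 then d [ 0.0001 -0.      0.0033] j [-23.  40.  98.  -0.  42.  64.] t 33.95
```

Scaled: 0.003 m is 0.06.

```bash
python3 inch.py '[{"sz":0.06,"aperture":0.02},{"aperture":0.02},{"aperture":0.02}]'|sed -n '2,4p';python3 inch.py '[{"sz":0.02,"aperture":0.02},{"aperture":0.02},{"aperture":0.02}]'|sed -n '2,4p'
```

```text
eef_pos: [0.5554, -0.1108, 0.0462]
ee_rot: [180.0, -0.0, 3.7]
ft_force: [0.5, 0.5, -3.7]
eef_pos: [0.5556, -0.1108, 0.0454]
ee_rot: [180.0, -0.0, 3.7]
ft_force: [0.2, -0.5, -0.9]
```

Scaled: -0.05 m is -1, -0.04 m is -0.8.

```bash
python3 inch.py '[{"sz":0.014,"aperture":0.02},{"aperture":0.02},{"aperture":0.042},{"aperture":0.046},{"aperture":0.048},{"sz":-0.4,"aperture":0.048},{"sz":-0.8,"aperture":0.05},{"sz":-1,"aperture":0.055},{"sz":-1,"aperture":0.055},{"sz":-1,"aperture":0.055}]'|sed -n '1,4p'; python3 inch.py '[{"drz":-0.0236,"aperture":0.055},{"drz":-0.0236,"aperture":0.055},{"drz":-0.0236,"aperture":0.055},{"drz":-0.0236,"aperture":0.055},{"drz":-0.0236,"aperture":0.055},{"drz":-0.0236,"aperture":0.055},{"drz":-0.0236,"aperture":0.055},{"drz":-0.0236,"aperture":0.055},{"drz":-0.0236,"aperture":0.055},{"drz":-0.0175,"aperture":0.055}]'|sed -n 3p; python3 d.py .5037 .2468 .293 86.5
```

```text
t: 35.55
eef_pos: [0.5549, -0.1106, 0.256]
ee_rot: [-180.0, 0.0, 3.7]
ft_force: [0.2, -0.1, -1.1]
ee_rot: [-180.0, -0.0, 86.8]
rz 0.3 then d [ 0.3537 -0.0732 -0.039 ] j [-23.  24.  89.   0.  68. -19.] t 36.55
```

Scaled: 0.044 m is 0.88, -0.01 m is -0.2, 0.3 degrees / 360 = 0.0008.

```bash
python3 inch.py '[{"drz":0.0008,"sx":0.88,"sy":-0.18,"sz":-0.2,"aperture":0.055},{"sx":0.88,"sy":-0.18,"sz":-0.2,"aperture":0.055},{"sx":0.88,"sy":-0.18,"sz":-0.2,"aperture":0.055},{"sx":0.88,"sy":-0.18,"sz":-0.18,"aperture":0.055},{"sx":0.88,"sy":-0.18,"aperture":0.055},{"sx":0.88,"sy":-0.18,"aperture":0.055},{"sx":0.88,"sy":-0.18,"aperture":0.055},{"sx":0.88,"sy":-0.18,"aperture":0.055},{"aperture":0.055},{"aperture":0.055}]'|sed -n '1,4p'
cat > j2.py <<'E'
from j import *
b=snap('wrist');np.save('pics/wj.npy',b);s=snap('side');np.save('pics/sj.npy',s)
for n,L in(('w',jackets(b,True,(150,430,5,190))),('side',jackets(s,False,(150,310,280,405),A=(200,3000)))):
    for o in sorted(L,key=lambda o:o[1][0]): print(n,np.round(o[0],1),o[1].round(4),'ang',round(o[2],1),round(o[3],1),o[4])
E
python3 j2.py
```

```text
t: 37.55
eef_pos: [0.506, 0.246, 0.293]
ee_rot: [-180.0, 0.0, 86.4]
ft_force: [-0.4, -0.3, 0.2]
w [201.3 103.6] [0.4133 0.3479] ang 84.9 84.3 [ 47.  129.1]
w [277.8  98.3] [0.514  0.3468] ang 86.8 86.4 [ 40.7 128.3]
side [259.2 359.3] [0.4124 0.3483] ang 84.6 89.9 [ 48.  128.4]
side [223.  337.4] [0.5131 0.3461] ang 86.6 94.6 [ 50.8 126.9]
```

Scaled: 0.045 m is 0.9, 0.04 m is 0.8.

```bash
python3 d.py .5135 .3465 .013 86.6; python3 inch.py '[{"sx":0.9,"sy":0.04,"sz":0.4,"aperture":0.055},{"sx":0.9,"sy":0.04,"sz":0.4,"aperture":0.055},{"sx":0.2,"sy":-0.02,"sz":0.8,"aperture":0.055},{"sz":0.9,"aperture":0.055},{"sz":0.9,"aperture":0.055},{"sz":0.8,"aperture":0.055},{"sz":0.6,"aperture":0.055},{"aperture":0.055},{"aperture":0.055}]'|sed -n '2,4p'; python3 d.py .5135 .3465 .013 86.6
```

```text
rz -0.43 then d [0.1023 0.0008 0.2801] j [14. 21. 86. -0. 73. 18.] t 37.65
eef_pos: [0.5171, 0.3436, 0.0535]
ee_rot: [-180.0, 0.0, 86.1]
ft_force: [0.6, 0.3, 0.0]
rz -0.52 then d [ 0.0027 -0.0038  0.0405] j [23. 43. 90. -0. 48. 27.] t 38.55
```

Scaled: 0.025 m is 0.5, 0.0145 m is 0.29, -0.5 degrees / 360 = -0.0014.

```bash
python3 inch.py '[{"drz":-0.0014,"sx":0.054,"sy":-0.076,"sz":0.5,"aperture":0.055},{"sz":0.29,"aperture":0.055},{"aperture":0.055},{"aperture":0.02},{"aperture":0.02},{"aperture":0.02},{"aperture":0.02},{"aperture":0.02}]' 30; python3 d.py .5135 .3465 .013 86.6
```

```text
t: 39.35
eef_pos: [0.5135, 0.3481, 0.0149]
ee_rot: [179.9, -0.1, 86.7]
ft_force: [0.5, -1.0, 5.1]
finger_gap: 0.0354
finger_force: 30.0
rz 0.1 then d [-0.0016  0.0001  0.0019] j [24. 46. 91. -0. 43. 27.] t 39.35
```

Scaled: -0.05 m is -1, -0.04 m is -0.8.

```bash
python3 inch.py '[{"sz":-0.4,"aperture":0.02},{"sz":-0.8,"aperture":0.02},{"sz":-1,"aperture":0.02},{"sz":-1,"aperture":0.02},{"sz":-0.4,"aperture":0.02}]'|sed -n '2,6p'; python3 inch.py '[{"sx":-0.86,"sy":0.134,"aperture":0.02},{"sx":-0.86,"sy":0.134,"aperture":0.02},{"sx":-0.86,"sy":0.134,"aperture":0.02},{"sx":-0.86,"sy":0.134,"aperture":0.02},{"sx":-0.86,"sy":0.134,"aperture":0.02},{"sx":-0.86,"sy":0.134,"aperture":0.02},{"sx":-0.86,"sy":0.134,"aperture":0.02},{"sx":-0.86,"sy":0.134,"aperture":0.02},{"sx":-0.84,"sy":0.134,"aperture":0.02},{"drz":0.0236,"aperture":0.02}]'|sed -n '2,6p';python3 inch.py '[{"drz":0.0236,"aperture":0.02},{"drz":0.0236,"aperture":0.02},{"drz":0.0236,"aperture":0.02},{"drz":0.0236,"aperture":0.02},{"drz":0.0236,"aperture":0.02},{"drz":0.0236,"aperture":0.02},{"drz":0.0236,"aperture":0.02},{"drz":0.0236,"aperture":0.02},{"drz":0.0181,"aperture":0.02},{"aperture":0.02}]'|sed -n '2,6p'; python3 d.py .5514 -.0407 .046 3.7
```

```text
eef_pos: [0.5144, 0.3488, 0.1986]
ee_rot: [179.6, -0.2, 86.7]
ft_force: [1.0, -0.0, -2.8]
finger_gap: 0.0351
finger_force: 30.0
eef_pos: [0.5513, -0.0466, 0.1933]
ee_rot: [179.9, 0.1, 77.7]
ft_force: [0.4, 1.1, -3.0]
finger_gap: 0.0354
finger_force: 30.0
eef_pos: [0.5496, -0.0407, 0.193]
ee_rot: [-179.9, 0.1, 3.7]
ft_force: [0.2, 0.6, -3.3]
finger_gap: 0.0353
finger_force: 30.0
rz 0.01 then d [1.80e-03 1.00e-04 1.47e-01] j [-16.  27.  94.   0.  59.  70.] t 41.85
```

Scaled: 0.03 m is 0.6, 0.0018 m is 0.036.

```bash
python3 inch.py '[{"sx":0.036,"sz":0.6,"aperture":0.02},{"sz":0.6,"aperture":0.02},{"sz":0.6,"aperture":0.02},{"aperture":0.02},{"aperture":0.02},{"aperture":0.02}]'|sed -n '2,6p'; python3 d.py .5514 -.0407 .046 3.7;python3 -c "
from h import *
b=snap('wrist','w8');np.save('pics/w8.npy',b)
g=cv2.cvtColor(b['img'],7)
for x in (270,277,284): print(g[125:185:1,x])"
```

```text
eef_pos: [0.5536, -0.0412, 0.1052]
ee_rot: [179.9, -0.2, 3.8]
ft_force: [0.4, 0.4, -2.6]
finger_gap: 0.0349
finger_force: 30.0
rz 0.05 then d [-0.0022 -0.0007  0.0592] j [-16.  34.  98.   0.  47.  70.] t 42.45
[ 22  24  27  22  22  22  19  24  20   9  46  84  91  92  91  93  92  91
  92  91  86  68  50  76 101 122 122 124 120 123 122 121 125 125 126 121
 122 123 123 125 125 126 122 126 121 121 121 124 122 122 124 119 121 126
 123 122 124 123 127 122]
[ 24  15  21  19  19  19  14  14  21  20  50 126 140 138 134 136 139 139
 135 141 136 120  55  75 102 144 141 144 147 142 142 144 142 143 141 142
 142 141 138 140 136 142 136 141 139 139 138 141 139 140 140 140 138 137
 140 139 137 138 139 136]
[ 24  24  18  18  20  20  16  19  16  18  18  21  23  19  23  22  19  21
  22  18  22  38  51  73 101 114 120 117 119 116 118 117 115 116 117 117
 116 112 118 116 116 115 115 117 115 116 116 115 117 114 116 115 116 113
 112 117 110 112 118 116]
```

Scaled: 0.012 m is 0.24, 0.01 m is 0.2.

```bash
python3 tip.py w8 277 148.5 .009;  python3 inch.py '[{"sx":-0.04,"sy":-0.01,"aperture":0.02},{"sz":0.24,"aperture":0.02},{"sz":0.24,"aperture":0.02},{"sz":0.2,"aperture":0.02},{"aperture":0.02},{"aperture":0.02}]'|sed -n '2,6p'; python3 d.py .5514 -.0407 .046 3.7
```

```text
0 tool x 0.0623 y 0.0004
0.005 tool x 0.0628 y 0.0003
eef_pos: [0.55, -0.0405, 0.0691]
ee_rot: [-180.0, 0.1, 3.7]
ft_force: [-0.9, 0.7, -2.8]
finger_gap: 0.0352
finger_force: 30.0
rz -0.0 then d [0.0014 0.0003 0.0231] j [-16.  38. 100.  -0.  43.  70.] t 43.1
```

Scaled: 0.008 m is 0.16, 0.006 m is 0.12.

```bash
python3 inch.py '[{"sx":0.024,"sy":0.006,"sz":0.12,"aperture":0.02},{"sz":0.16,"aperture":0.02},{"sz":0.12,"aperture":0.02},{"aperture":0.02},{"aperture":0.02}]'|sed -n '2,6p'; python3 inch.py '[{"sz":0.06,"aperture":0.02},{"aperture":0.02},{"aperture":0.02}]'|sed -n '2,4p'
```

```text
eef_pos: [0.5514, -0.0407, 0.0496]
ee_rot: [-180.0, 0.0, 3.7]
ft_force: [0.5, -0.2, -2.9]
finger_gap: 0.0353
finger_force: 30.0
eef_pos: [0.5516, -0.0408, 0.047]
ee_rot: [180.0, -0.0, 3.7]
ft_force: [0.5, 0.3, -2.9]
```

Scaled: 0.001 m is 0.02.

```bash
python3 inch.py '[{"sz":0.02,"aperture":0.02},{"aperture":0.02},{"aperture":0.02}]'|sed -n '2,4p'; python3 d.py .5514 -.0407 .046 3.7
```

```text
eef_pos: [0.5516, -0.0408, 0.0459]
ee_rot: [180.0, -0.0, 3.7]
ft_force: [0.2, -0.4, -2.6]
rz -0.0 then d [-0.0002 -0.0001 -0.0001] j [-16.  40. 100.   0.  40.  70.] t 44.2
```

Down 0.7 mm more, release, rise, and turn back to the mat.

Scaled: -0.05 m is -1, -0.04 m is -0.8.

```bash
python3 inch.py '[{"sz":0.014,"aperture":0.02},{"aperture":0.02},{"aperture":0.042},{"aperture":0.046},{"aperture":0.048},{"sz":-0.4,"aperture":0.048},{"sz":-0.8,"aperture":0.05},{"sz":-1,"aperture":0.055},{"sz":-1,"aperture":0.055},{"sz":-1,"aperture":0.055}]'|sed -n '1,4p'; python3 inch.py '[{"drz":-0.0236,"aperture":0.055},{"drz":-0.0236,"aperture":0.055},{"drz":-0.0236,"aperture":0.055},{"drz":-0.0236,"aperture":0.055},{"drz":-0.0236,"aperture":0.055},{"drz":-0.0236,"aperture":0.055},{"drz":-0.0236,"aperture":0.055},{"drz":-0.0236,"aperture":0.055},{"drz":-0.0236,"aperture":0.055},{"drz":-0.0128,"aperture":0.055}]'|sed -n 3p; python3 d.py .45 .2468 .293 84.8
```

```text
t: 45.2
eef_pos: [0.5512, -0.0407, 0.257]
ee_rot: [-180.0, 0.0, 3.7]
ft_force: [1.0, -0.1, 0.4]
ee_rot: [-180.0, -0.0, 85.1]
rz 0.25 then d [ 0.2772 -0.127  -0.038 ] j [-16.  22.  90.  -0.  67. -11.] t 46.2
```

Scaled: 0.04 m is 0.8, 0.037 m is 0.74, 0.3 degrees / 360 = 0.0008.

```bash
python3 inch.py '[{"drz":0.0008,"sx":0.8,"sy":-0.36,"sz":-0.2,"aperture":0.055},{"sx":0.8,"sy":-0.36,"sz":-0.2,"aperture":0.055},{"sx":0.8,"sy":-0.36,"sz":-0.2,"aperture":0.055},{"sx":0.8,"sy":-0.36,"sz":-0.18,"aperture":0.055},{"sx":0.8,"sy":-0.36,"aperture":0.055},{"sx":0.8,"sy":-0.36,"aperture":0.055},{"sx":0.74,"sy":-0.36,"aperture":0.055},{"aperture":0.055},{"aperture":0.055}]'|sed -n '1,4p'
python3 j2.py
```

```text
t: 47.1
eef_pos: [0.452, 0.2475, 0.2941]
ee_rot: [180.0, 0.0, 84.6]
ft_force: [-0.0, -0.1, 0.2]
w [239.6 101.8] [0.4134 0.3485] ang 84.9 84.1 [ 42.6 130.4]
side [259.2 359.3] [0.4123 0.3483] ang 84.7 90.4 [ 47.8 128.3]
```

Scaled: 0.045 m is 0.9, 0.04 m is 0.8, -0.2 degrees / 360 = -0.0006.

```bash
python3 d.py .4129 .3484 .013 84.8; python3 inch.py '[{"drz":-0.0006,"sx":0.8,"sy":-0.3,"sz":0.4,"aperture":0.055},{"sx":0.8,"sy":-0.3,"sz":0.4,"aperture":0.055},{"sx":0.32,"sz":0.8,"aperture":0.055},{"sz":0.9,"aperture":0.055},{"sz":0.9,"aperture":0.055},{"sz":0.8,"aperture":0.055},{"sz":0.6,"aperture":0.055},{"aperture":0.055},{"aperture":0.055}]'|sed -n '2,4p'; python3 d.py .4129 .3484 .013 84.8
```

```text
rz -0.34 then d [ 0.0982 -0.049   0.2811] j [16. 17. 92. -0. 71. 22.] t 47.2
eef_pos: [0.4326, 0.3444, 0.0542]
ee_rot: [-180.0, 0.0, 84.6]
ft_force: [-0.3, 0.9, -0.1]
rz -0.22 then d [ 0.0022 -0.02    0.0412] j [ 27.  39. 100.  -0.  41.  32.] t 48.1
```

Scaled: 0.03 m is 0.6, -0.02 m is -0.4, -0.2 degrees / 360 = -0.0006.

```bash
python3 inch.py '[{"drz":-0.0006,"sx":0.044,"sy":-0.4,"sz":-0.2,"aperture":0.055},{"aperture":0.055},{"sz":0.6,"aperture":0.055},{"sz":0.4,"aperture":0.055},{"aperture":0.055},{"aperture":0.02},{"aperture":0.02},{"aperture":0.02},{"aperture":0.02},{"aperture":0.02}]' 30; python3 d.py .4129 .3484 .013 84.8
```

```text
t: 49.1
eef_pos: [0.4129, 0.3499, 0.0154]
ee_rot: [179.9, -0.1, 84.9]
ft_force: [-0.3, 0.1, 5.7]
finger_gap: 0.0353
finger_force: 30.0
rz 0.1 then d [-0.0015  0.0001  0.0024] j [ 28.  43. 102.  -0.  35.  34.] t 49.1
```

Scaled: -0.05 m is -1, -0.04 m is -0.8.

```bash
python3 inch.py '[{"sz":-0.4,"aperture":0.02},{"sz":-0.8,"aperture":0.02},{"sz":-1,"aperture":0.02},{"sz":-1,"aperture":0.02},{"sz":-0.4,"aperture":0.02}]'|sed -n '2,6p'; python3 inch.py '[{"sx":-0.77,"sy":0.404,"aperture":0.02},{"sx":-0.77,"sy":0.404,"aperture":0.02},{"sx":-0.77,"sy":0.404,"aperture":0.02},{"sx":-0.77,"sy":0.404,"aperture":0.02},{"sx":-0.77,"sy":0.404,"aperture":0.02},{"sx":-0.77,"sy":0.404,"aperture":0.02},{"sx":-0.77,"sy":0.404,"aperture":0.02},{"sx":-0.77,"sy":0.404,"aperture":0.02},{"drz":0.0236,"aperture":0.02},{"drz":0.0236,"aperture":0.02}]'|sed -n '2,6p';python3 inch.py '[{"drz":0.0236,"aperture":0.02},{"drz":0.0236,"aperture":0.02},{"drz":0.0236,"aperture":0.02},{"drz":0.0236,"aperture":0.02},{"drz":0.0236,"aperture":0.02},{"drz":0.0236,"aperture":0.02},{"drz":0.0236,"aperture":0.02},{"drz":0.0131,"aperture":0.02},{"aperture":0.02}]'|sed -n '2,6p'; python3 d.py .5468 .0291 .0465 3.7
```

```text
eef_pos: [0.4134, 0.3504, 0.1985]
ee_rot: [179.7, -0.2, 84.9]
ft_force: [-0.0, 0.4, -4.2]
finger_gap: 0.0355
finger_force: 30.0
eef_pos: [0.5449, 0.0265, 0.1932]
ee_rot: [-179.9, 0.0, 67.4]
ft_force: [-0.3, 0.1, -3.8]
finger_gap: 0.0351
finger_force: 30.0
eef_pos: [0.5444, 0.0284, 0.1934]
ee_rot: [-180.0, 0.1, 3.7]
ft_force: [-0.9, -1.0, -3.0]
finger_gap: 0.0354
finger_force: 30.0
rz 0.0 then d [ 0.0025 -0.0006  0.1469] j [-9. 26. 95.  0. 59. 78.] t 51.5
```

Scaled: 0.03 m is 0.6, 0.0025 m is 0.05.

```bash
python3 inch.py '[{"sx":0.05,"sy":-0.012,"sz":0.6,"aperture":0.02},{"sz":0.6,"aperture":0.02},{"sz":0.6,"aperture":0.02},{"aperture":0.02},{"aperture":0.02},{"aperture":0.02}]'|sed -n '2,6p'; python3 d.py .5468 .0291 .0465 3.7;python3 -c "
from h import *
b=snap('wrist','w9');np.save('pics/w9.npy',b)
g=cv2.cvtColor(b['img'],7)
for x in (273,277,281): print(g[140:156,x])"; python3 tip.py w9 277 148.5 .0085
```

```text
eef_pos: [0.5492, 0.0288, 0.1055]
ee_rot: [180.0, -0.2, 3.7]
ft_force: [0.0, -0.8, -2.9]
finger_gap: 0.0353
finger_force: 30.0
rz 0.03 then d [-0.0024 -0.0004  0.059 ] j [-9. 34. 99.  0. 47. 78.] t 52.1
[ 20  24  22  24  20  26  37  60  84 115 133 132 135 133 131 130]
[ 21  22  23  24  22  21  38  64  85 123 140 141 141 142 141 141]
[ 25  21  17  24  19  23  39  58  83 116 137 136 138 138 139 138]
0 tool x 0.0623 y 0.0004
0.005 tool x 0.0627 y 0.0004
```

Tip matches the expected 62.5 mm. Lowering.

Scaled: 0.012 m is 0.24, 0.01 m is 0.2.

```bash
python3 inch.py '[{"sx":-0.04,"sy":-0.008,"aperture":0.02},{"sz":0.24,"aperture":0.02},{"sz":0.24,"aperture":0.02},{"sz":0.2,"aperture":0.02},{"aperture":0.02},{"aperture":0.02}]'|sed -n '2,6p'; python3 d.py .5468 .0291 .0465 3.7
```

```text
eef_pos: [0.5455, 0.0293, 0.0694]
ee_rot: [-180.0, 0.1, 3.7]
ft_force: [0.9, 0.5, -3.8]
finger_gap: 0.0352
finger_force: 30.0
rz -0.0 then d [0.0013 0.0003 0.0229] j [ -9.  37. 100.   0.  42.  78.] t 52.75
```

Scaled: 0.008 m is 0.16, 0.006 m is 0.12.

```bash
python3 inch.py '[{"sx":0.024,"sy":0.006,"sz":0.12,"aperture":0.02},{"sz":0.16,"aperture":0.02},{"sz":0.12,"aperture":0.02},{"aperture":0.02},{"aperture":0.02}]'|sed -n '2,6p'; python3 inch.py '[{"sz":0.06,"aperture":0.02},{"sz":0.02,"aperture":0.02},{"aperture":0.02}]'|sed -n '2,4p'
```

```text
eef_pos: [0.5469, 0.0291, 0.0499]
ee_rot: [-180.0, 0.0, 3.7]
ft_force: [-0.2, -0.0, -3.7]
finger_gap: 0.0352
finger_force: 30.0
eef_pos: [0.5473, 0.029, 0.0464]
ee_rot: [180.0, -0.0, 3.7]
ft_force: [-0.2, -0.5, -2.4]
```

Scaled: -0.05 m is -1, -0.04 m is -0.8.

```bash
python3 inch.py '[{"sz":0.014,"aperture":0.02},{"aperture":0.02},{"aperture":0.042},{"aperture":0.046},{"aperture":0.048},{"sz":-0.4,"aperture":0.048},{"sz":-0.8,"aperture":0.05},{"sz":-1,"aperture":0.055},{"sz":-1,"aperture":0.055},{"sx":-0.8,"sy":-0.6,"sz":-1,"aperture":0.055}]'|sed -n '1,3p'; python3 inch.py '[{"sx":-0.8,"sy":-0.6,"sz":-0.6,"aperture":0.05},{"aperture":0.05},{"aperture":0.05}]'|sed -n '1,3p'
python3 -c "
from h import *
b=snap('wrist');np.save('pics/w10.npy',b);t=snap('scene');s=snap('side');np.save('pics/t10.npy',t);np.save('pics/s10.npy',s)
v=cv2.resize(b['img'][20:215,150:430,::-1],(800,557),interpolation=2)
cv2.imwrite('pics/c10.png',v)"; python3 d.py .5383 .1313 .055 3.7
```

```text
t: 54.55
eef_pos: [0.5228, 0.0464, 0.2447]
ee_rot: [179.9, -0.6, 3.5]
t: 54.85
eef_pos: [0.4816, 0.0722, 0.2674]
ee_rot: [180.0, -0.1, 3.8]
rz -0.03 then d [ 0.0599 -0.0562  0.2106] j [-5. 16. 98. -0. 65. 82.] t 55.0
```

View pics/c10.png

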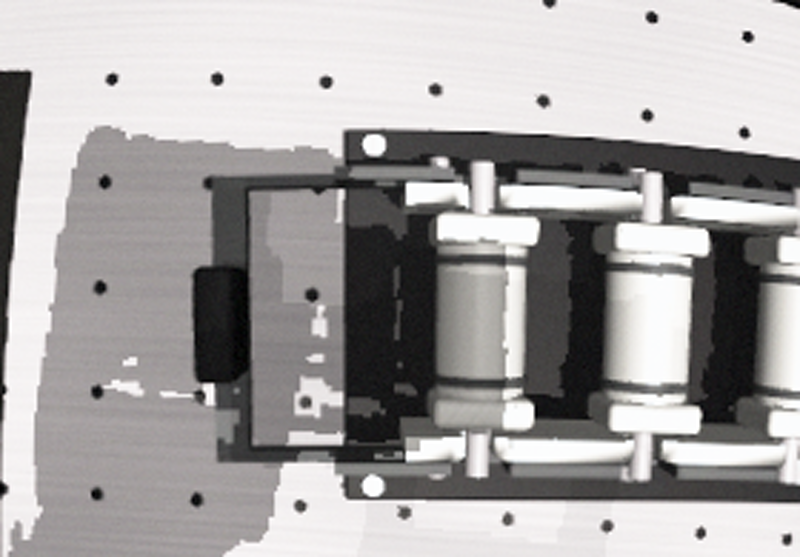

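All three jacketed cells lie in the slots, with stubs showing at both plates, and the keeper is still open with its grip at (220,325). Now grip the keeper and push it home.

Scaled: 0.04 m is 0.8, 0.03 m is 0.6.

```bash
python3 inch.py '[{"sx":0.6,"sy":-0.56,"sz":0.4,"aperture":0.05},{"sx":0.6,"sy":-0.56,"sz":0.8,"aperture":0.05},{"sz":0.8,"aperture":0.05},{"aperture":0.05},{"aperture":0.05}]'>/dev/null;  python3 d.py .5383 .1313 .055 3.7
```

```text
rz -0.04 then d [ 0.0048 -0.0038  0.1152] j [ 2. 28. 96. -0. 56. 88.] t 55.5
```

Scaled: 0.03 m is 0.6, 0.004 m is 0.08.

```bash
python3 inch.py '[{"sx":0.08,"sy":-0.06,"sz":0.6,"aperture":0.05},{"sz":0.6,"aperture":0.05},{"aperture":0.05},{"aperture":0.05}]'>/dev/null;  python3 d.py .5383 .1313 .055 3.7
```

```text
rz -0.05 then d [-0.0007 -0.0008  0.0582] j [ 2. 34. 98. -0. 48. 88.] t 55.9
```

Scaled: 0.03 m is 0.6, 0.028 m is 0.56.

```bash
python3 inch.py '[{"sx":-0.014,"sy":-0.016,"sz":0.6,"aperture":0.05},{"sz":0.56,"aperture":0.05},{"aperture":0.05},{"aperture":0.0},{"aperture":0.0},{"aperture":0.0},{"aperture":0.0},{"aperture":0.0},{"aperture":0.0},{"aperture":0.0}]' 25; python3 inch.py '[{"sy":0.12,"aperture":0},{"sy":0.12,"aperture":0},{"sy":0.12,"aperture":0},{"sy":0.12,"aperture":0},{"sy":0.08,"aperture":0},{"aperture":0}]'
```

```text
t: 56.9
eef_pos: [0.5378, 0.1312, 0.0543]
ee_rot: [179.9, -0.0, 3.7]
ft_force: [-0.4, -3.5, 5.5]
finger_gap: 0.0159
finger_force: 25.0
t: 57.5
eef_pos: [0.5395, 0.104, 0.0543]
ee_rot: [-180.0, -0.1, 3.7]
ft_force: [-0.4, -0.2, 5.3]
finger_gap: 0.0155
finger_force: 25.0
```

Scaled: 0.002 m is 0.04, 0.001 m is 0.02.

```bash
python3 inch.py '[{"sy":0.04,"aperture":0},{"sy":0.02,"aperture":0},{"aperture":0}]'|sed -n '2p;4p';python3 inch.py '[{"sy":0.04,"aperture":0},{"aperture":0}]'|sed -n '2p;4p';python3 inch.py '[{"sy":0.04,"aperture":0},{"aperture":0}]'|sed -n '2p;4p'
```

```text
eef_pos: [0.5397, 0.1015, 0.0543]
ft_force: [-1.1, 1.7, 6.6]
eef_pos: [0.5398, 0.0996, 0.0543]
ft_force: [-1.4, 1.6, 5.4]
eef_pos: [0.5398, 0.0992, 0.0543]
ft_force: [-1.1, 8.0, 4.9]
```

Scaled: 0.002 m is 0.04.

```bash
python3 inch.py '[{"sy":0.04,"aperture":0},{"aperture":0}]'|sed -n '2p;4p';python3 inch.py '[{"sy":-0.06,"aperture":0},{"aperture":0},{"aperture":0.04},{"aperture":0.04},{"aperture":0.04},{"aperture":0.04},{"sz":-0.6,"aperture":0.04},{"sz":-1,"aperture":0.05},{"sx":-0.4,"sy":-0.4,"sz":-1,"aperture":0.05},{"sx":-0.6,"sy":-0.4,"sz":-1,"aperture":0.05}]'|sed -n '1,2p';python3 inch.py '[{"sx":-0.4,"sy":0.4,"sz":-0.6,"aperture":0.05},{"aperture":0.05},{"aperture":0.05},{"aperture":0.05}]'|sed -n '1,3p'
python3 -c "
from h import *
b=snap('wrist');t=snap('scene')
v=np.vstack([cv2.resize(b['img'][0:215,100:460,::-1],(560,330),interpolation=2),cv2.resize(t['img'][90:260,150:390,::-1],(380,270),interpolation=2) if 0 else cv2.copyMakeBorder(cv2.resize(t['img'][90:260,150:390,::-1],(381,270),interpolation=2),0,0,0,179,0)])
cv2.imwrite('pics/c11.png',v)"
```

```text
eef_pos: [0.5398, 0.0992, 0.0543]
ft_force: [0.5, 15.8, 5.4]
t: 59.4
eef_pos: [0.4968, 0.1286, 0.2196]
t: 59.8
eef_pos: [0.477, 0.1074, 0.2466]
ee_rot: [-180.0, 0.1, 3.7]
```

View pics/c11.png

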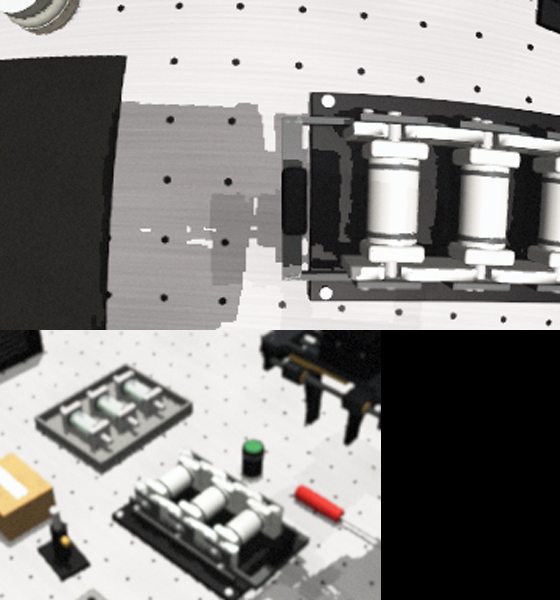

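The image shows the keeper home, with its tongues over the stubs and the grip at (294,200). The three jackets are seated, the glass is in the tray and the mat is empty. One numeric check on the keeper, then hand in.

```bash
python3 - <<'E'
from h import *
s=snap('wrist');C=np.array([.5497,-.0408]);a=np.radians(3.7);uy=np.array([-np.sin(a),np.cos(a)])
g=cv2.cvtColor(s['img'],7).astype(int);print(g[120,270:305])
for u in np.arange(280,300,2): print(u,*[((onz(s,u,125,z,True)[:2]-C)@uy).round(4) for z in(.088,.044)])
E
```

```text
[156 152 150 153 153 154 152 153 153 154 152   9  13  16  23  22  20  28
  21  31  27  25  28  28  27  24  22  66  97  66  17  22  22  23  30]
280 0.1491 0.1487
282 0.1472 0.1465
284 0.1453 0.1443
286 0.1433 0.1421
288 0.1414 0.1398
290 0.1394 0.1376
292 0.1375 0.1354
294 0.1355 0.1332
296 0.1336 0.131
298 0.1316 0.1288
```

```bash
python3 -c "
from workcell import ctrl
print(ctrl.job_done())"
```

```text
the job is handed in; nothing more can be done
None
```

The changeover is done and handed in at about 60 s: the three glass cells lie flat in the tray, the three jacketed cells are seated in stations 1–3, and the keeper is home (grip block measured within about 1 mm of its start position).

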